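# Fit the filter and the bayonet lamp of a microscope lamp house

## Task

Get the lamp house ready for its light check: first take the blue filter slide out of the rack and slide it edgewise down into the lamp house's slot until its shoulder rests on top. Then set the lamp insert into the round socket with its lugs in the notches, press it down against the spring and turn it a quarter turn clockwise (seen from above) to its stop. Finish while still gripping the lamp and holding it pressed fully home, flange flush on the lamp house, and leave the amber filter, the jar and the tube rack where they are.

Things in the scene. Friction and masses are not known exactly. Their poses are not given: they have to be found in the camera images.
- lamp_house: Fixed white lamp house on the bench, a box 110 (x) x 180 (y) x 75 mm high. Origin: centre of its underside. Its flat top carries the filter slot (60 mm towards its -y) and the round lamp socket (45 mm towards its +y). It stands upright at any yaw up to 0.35 rad.
- slot (a point): Mouth of the filter slot: a point at the centre of the slot, level with the top of the lamp house (75 mm above the bench). The slot is 48 mm long along this frame's x, 9 mm wide along y and 57 mm deep. z up.
- socket (a point): Centre of the lamp socket's mouth, level with the top of the lamp house (75 mm above the bench); axes as the lamp house. A steel collar 5 mm thick has a hole 34 mm across with two notches 11 mm wide, reaching 25 mm from the centre, at this frame's +x and -x. Below the collar the lugs can turn a quarter turn clockwise (from above) to a stop, not counterclockwise; the collar then keeps them in.
- plunger (a joint): Spring plunger at the bottom of the socket, which slides down: 0 m free, its top 11 mm below the mouth; about 0.013 when the lamp is fully home (limit 0.016). Preload 3 N, 400 N/m, so about 8 N when fully home.
- lamp: Loose lamp insert, 90 g, upright on the bench at any yaw. Origin: centre of underside. Tapered barrel 30 mm across, 0 to 24 mm up; lugs at +x and -x reaching 22 mm from the axis, 6 mm wide, 9 to 14 mm up; grey flange 54 mm across, 24 to 29 mm up, white marks over the lugs; orange grip bar 36 mm along x (in line with the lugs), 12 mm along y, 29 to 55 mm up. Half a turn gives the same shape.
- lamp_flange (a point): Centre of the underside of the lamp's flange, 24 mm above the lamp's origin; at the socket's mouth centre when fully home. The lugs are clear below the collar, free to turn, once this is less than 5 mm above the mouth; if let go after the turn, the spring lifts the lamp by those 5 mm.
- lamp_lug (a point): A point on the lamp's +x lug, 20 mm from the lamp's axis, 11.5 mm above its origin.
- filter_rack: Fixed grey rack 70 (x) x 130 (y) x 58 mm high, origin at the centre of its underside, with two slots 48 x 9 mm at 40 mm to its +y and -y. One holds the blue filter, the other the amber one (which is which varies).
- blue_filter: Loose blue filter slide, 50 g, upright in the rack. Origin: centre of its lower edge, z up, 8 mm above the bench at the start. Plate 44 mm along x, 5 mm thick along y, 50 mm high; black shoulder 52 x 16 mm, 50 to 54 mm up, that rests on the top around a slot; grip tab 30 mm along x, 12 mm thick along y, 54 to 76 mm up. Half a turn gives the same shape.
- amber_filter: Bystander: a filter slide of the same shape in yellow, in the rack's other slot. Leave it there.
- jar: Bystander: clear specimen jar, 60 mm across, 75 mm high, white cap. Origin: centre of its underside.
- tube_rack: Bystander: loose white block 60 x 130 x 35 mm with ten capped sample tubes, 88 mm high in all. Origin: centre of its underside.
Mind the look-alikes: they are no part of the job. There is more than one size of the blue_filter; the job needs the larger.

How it is judged (in metres and radians):
On the way, in this order (a step that is already met when the one before it is completed fails the run):
1. the blue filter slide is down in the slot with its shoulder on the lamp house (z of blue_filter in the frame of slot below -0.046 m and horizontal distance between blue_filter and slot below 0.008 m and angle between blue_filter's own z axis and vertical below 0.12 rad), for 0.2 s.
2. the lamp is pushed down into the socket with its lugs through the notches (z of lamp_flange in the frame of socket below 0.005 m and horizontal distance between lamp_flange and socket below 0.005 m and angle between the x axis of lamp and the x axis of socket, either way round below 0.5 rad).
At the end, for the whole second after the job is handed in: Filter in the slot (over 46 mm deep, within 8 mm of its centre and 0.12 rad of upright). Lamp in the socket (within 5 mm of its centre, 0.1 rad of upright), turned a quarter turn within 0.26 rad, flange under 2.5 mm above the lamp house, plunger past 9 mm, at rest, gripped by the fingers (over 1 N) (all of step 1 and z of lamp_flange in the frame of socket below 0.0025 m and horizontal distance between lamp_flange and socket below 0.005 m and angle between lamp's own z axis and vertical below 0.1 rad and angle between the x axis of lamp and the y axis of socket, either way round below 0.26 rad and value of joint plunger above 0.009 m and contact force between the fingers and lamp above 1 N and linear speed of each of lamp, blue_filter below 0.02 m/s); the arm keeps its last pose, push and grip.
It fails at once if the amber filter is moved by more than 20 mm or tipped (distance of amber_filter from where it was at the start of the episode above 0.02 m or angle between amber_filter's own z axis and vertical above 0.3 rad).
It fails at once if the jar is moved by more than 20 mm or tipped (distance of jar from where it was at the start of the episode above 0.02 m or angle between jar's own z axis and vertical above 0.3 rad).
It fails at once if the tube rack is moved by more than 20 mm or tipped (distance of tube_rack from where it was at the start of the episode above 0.02 m or angle between tube_rack's own z axis and vertical above 0.3 rad).
It fails at once if the lamp is forced counterclockwise, or past its stop, in the socket (z of lamp_flange in the frame of socket below 0.006 m and horizontal distance between lamp_flange and socket below 0.008 m and ((x of lamp_lug in the frame of socket above 0.009 m and y of lamp_lug in the frame of socket above 0.009 m) or (x of lamp_lug in the frame of socket below -0.009 m and y of lamp_lug in the frame of socket below -0.009 m))).
It also fails if it takes over 61 s, if anything falls off the work surface, if the arm or the gripper's body presses on something with over 40 N, if the wrist force passes 120 N, or if a joint passes its speed limit or range.

## Robot

A 6-joint arm with a two-finger parallel gripper is mounted at the origin on the work surface. World frame = base frame: x ahead of the robot, y to its left, z up, the work surface at z = 0. Lengths are in mm, angles in degrees, forces in N, time in s.
With the tool pointing down it reaches from about 300 to 850 mm from the base axis. Payload 4.2 kg.
Tool frame: the origin (TCP) lies midway between the tips of the shut fingers; the grasp point (between the pads) lies 19 mm behind it; x points along the fingers, z is the direction in which the jaws open and shut, and the axes are right-handed (so a half turn about x gives the same grasp; the last joint's range is limited). The gripper opens to 91 mm and grips with 3 to 60 N. Pads are 32 mm wide; open, the fingers measure 118 mm over their backs; the gripper's body (76 mm by 178 mm) begins 60 mm behind the grasp point.
Start: joints at [-70.875, 18.312, 89.639, -0, 72.044, -1.146], TCP at [199.221, -539.402, 213.976] pointing down, gripper open.
Joint ranges: [-177.97, 177.97], [-48.28, 115.42], [12.27, 149.76], [-77.06, 257.06], [2.81, 150.46], [-146.56, 146.56]. Speed limits (degrees/s): [147.25, 147.25, 180, 180, 180, 180].

## Interface

Orientations are given as [roll, pitch, yaw] about the fixed x, y, z axes, in that order (R = Rz(yaw) Ry(pitch) Rx(roll)).
In Python, from workcell import env gives the robot as it stands.
- The arm moves only by the tool send_rows, never from a script. Its argument "commands" is a list that holds one entry, the list of rows, each a list of 6 numbers: the shift along the tool's x, y, z normalised to -1 to 1, where 1 is 0.1 m, then the turn, a rotation vector about the tool's x, y, z normalised to -1 to 1, where 1 is 2 pi rad. In form: [[[x, y, z, wx, wy, wz], ...]]. A call has 1 to 20 rows; each row is the pose to reach, as a shift and turn from the pose commanded when the call began, along the tool's axes at that moment, turning the shorter way round; what a row does not reach only later rows make up. A row lasts 1/8 s, in which the tool goes at most 62.5 mm and 10.7 degrees, less where a joint would pass 70% of its speed; a pose out of reach is approached as far as the arm can. A call with a number of a shift or a turn outside -1 to 1 is refused whole. A call with a gripper value outside its range is refused whole. "jaw" is the closure, from -1 (fully open) to 1 (shut), so that 0 is half open, set as the call begins (left out, the last holds). The fingers move at their own pace and stop on an object; "force" is the grip in N (left out, the last holds). Time passes only in rows, so rows that repeat a pose let the fingers close. It gives the time, the measured TCP pose, the force and the opening at its end, in the units of the state.
- env.state(): the state, without advancing time (a new reading comes with each control period).
- env.grab_frame(name): name is "scene" or "top" or "wrist"; returns (picture, depth): 480x640x3 uint8, red, green, blue; 480x640 float32, mm along the optical axis (not along the pixel's ray), 0 where there is no reading.
- env.get_calibration(name): a dict with "mtx" (3x3 intrinsics, pixels), "camera_from_world" (4x4, takes a point from world to camera coordinates). Camera axes: x right, y up, looking along -z (the intrinsics and any distortion apply to the point x, -y, -z); pixel columns grow to the right and rows downward; lengths in mm; the calibration is good to about 2 mm. A picture is of the moment at which its call begins: read the wrist's pose just before it. get_calibration takes no time and is no camera call; for the wrist camera it gives the pose at the moment of the call.
- env.job_done(): hands the job in, once; it reports no verdict.
The state is a dict: "time_s": time; "qpos": joint angles; "qvel": joint speeds; "effort": joint torques, N m; "ee_pos": TCP position; "ee_rot": TCP orientation; "force": force on the tool from outside, world axes, zero at the start; "torque": the same for the moment, N m; "gripper_width": finger opening in mm.
Only numpy, scipy, OpenCV 4.12 (cv2) and the standard library are available. Lean on these libraries where they do the work, as an engineer would, in place of code of your own. Each camera call takes 0.05 s, during which the arm holds its last target.

## Working session

There is one attempt and no reset: what is moved stays moved. The work goes in short steps, Python scripts to look and compute and a tool call to move; the robot and the scene stay as the last step left them, time stands still between calls to the robot, and variables do not carry over. Pictures are saved under pics/ and viewed, and the job is handed in when it is done.

Besides the shell and the picture viewer there is one more tool, called after "Emit:" in YAML: its name, and indented under it one key for each argument. send_rows: Moves the arm, as the interface text tells. Its arguments: {"type":"object","properties":{"commands":{"type":"array","items":{"type":"array","items":{"type":"array","items":{"type":"number","minimum":-1,"maximum":1}}}},"jaw":{"type":"number"},"force":{"type":"number"}},"required":["commands"]}

```bash
mkdir -p pics; ls; cat > h.py <<'E'
import numpy as np,cv2,pickle
from workcell import env
def grab(n,tag):
    c=env.get_calibration(n); p,d=env.grab_frame(n)
    pickle.dump((p,d,c),open(f'{tag}.pkl','wb')); cv2.imwrite(f'pics/{tag}.png',p[:,:,::-1]); return p,d,c
def load(tag): return pickle.load(open(f'{tag}.pkl','rb'))
def ray(c,u,v):
    K=np.array(c['mtx']);T=np.array(c['camera_from_world']);d=np.linalg.inv(K)@[u,v,1]
    d=np.array([d[0],-d[1],-d[2]]);R=T[:3,:3];return -R.T@T[:3,3],R.T@d
def atz(c,u,v,z):
    o,d=ray(c,u,v);return o+d*(z-o[2])/d[2]
def bydepth(c,u,v,dep):
    o,d=ray(c,u,v);return o+d*dep
def proj(c,P):
    T=np.array(c['camera_from_world']);p=T[:3,:3]@np.array(P)+T[:3,3];q=np.array(c['mtx'])@[p[0],-p[1],-p[2]];return q[:2]/q[2]
def cloud(t):
    p,d,c=t;K=np.array(c['mtx']);T=np.array(c['camera_from_world'])
    v,u=np.mgrid[:480,:640];r=np.linalg.inv(K)@np.stack([u.ravel(),v.ravel(),np.ones(u.size)])
    r=r*d.ravel();r[1]*=-1;r[2]*=-1
    P=(T[:3,:3].T@(r-T[:3,3:4])).T.reshape(480,640,3);return P
def crop(tag,out,u0,v0,u1,v1,s):
    p=load(tag)[0];cv2.imwrite(f'pics/{out}.png',cv2.resize(p[v0:v1,u0:u1,::-1],None,fx=s,fy=s,interpolation=cv2.INTER_CUBIC))
E
python3 - <<'E'
from h import *
print(env.state())
for n in('scene','top'): 
    p,d,c=grab(n,n+'0');print(n,np.round(c['camera_from_world'],3),c['mtx'],(d==0).sum(),c.keys())
E
```

```text
pics
{'time_s': 0.0, 'qpos': array([-7.08732187e+01,  1.83510434e+01,  8.97074890e+01,  7.27241976e-04,
        7.20436349e+01, -1.14576280e+00]), 'qvel': array([ 0.05235842,  0.12159614, -0.00239521, -0.06435031, -0.00690433,
        0.08079938]), 'effort': array([ 9.14548909e-04, -4.12465489e+01, -2.31972241e+01,  7.28118257e-02,
        4.54626081e-02, -1.31628663e-04]), 'ee_pos': array([ 199.0666976 , -538.89269377,  213.11893983]), 'ee_rot': array([178.46649309,  89.89783037, 108.73881234]), 'force': array([ 0.34742233, -0.37679868, -0.4657318 ]), 'torque': array([-0.00710137,  0.0127811 , -0.01366283]), 'gripper_width': 91.12764611647523}
scene [[-7.250000e-01  6.880000e-01 -1.800000e-02  4.210440e+02]
 [-4.440000e-01 -4.480000e-01  7.760000e-01  2.017990e+02]
 [ 5.260000e-01  5.710000e-01  6.300000e-01 -1.411262e+03]
 [ 0.000000e+00  0.000000e+00  0.000000e+00  1.000000e+00]] [[592.17702383   0.         315.36154808]
 [  0.         592.17702383 240.68436726]
 [  0.           0.           1.        ]] 1255 dict_keys(['mtx', 'camera_from_world'])
top [[-1.14000e-01 -9.94000e-01  2.00000e-03  6.02100e+01]
 [ 9.70000e-01 -1.10000e-01  2.18000e-01 -6.04211e+02]
 [-2.16000e-01  2.60000e-02  9.76000e-01 -8.96292e+02]
 [ 0.00000e+00  0.00000e+00  0.00000e+00  1.00000e+00]] [[532.66126964   0.         321.68730271]
 [  0.         532.66126964 240.27281666]
 [  0.           0.           1.        ]] 1235 dict_keys(['mtx', 'camera_from_world'])
```

View pics/top0.png

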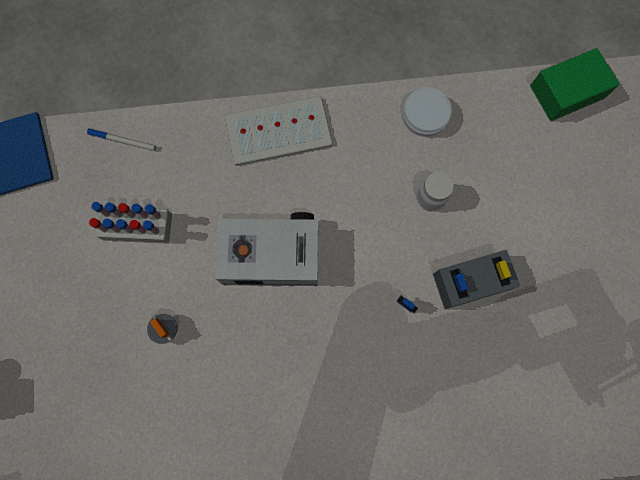

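View pics/scene0.png

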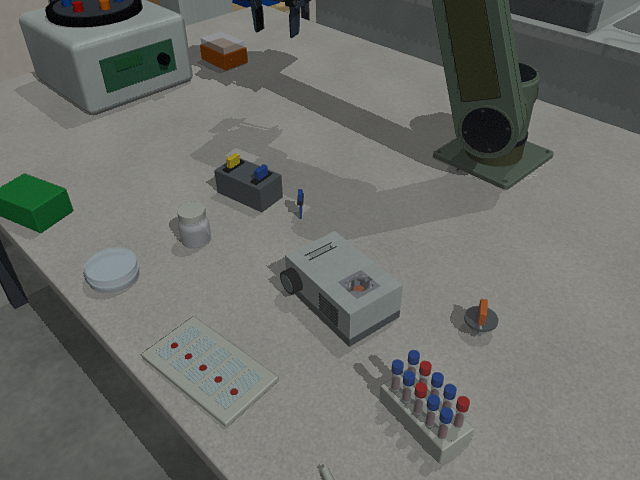

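```bash
python3 - <<'E'
from h import *
crop('top0','c1',380,240,540,320,5)
crop('top0','c2',205,200,330,295,6)
crop('top0','c3',135,305,195,350,10)
for tag in('top0','scene0'):
    t=load(tag);P=cloud(t);np.save(tag+'P.npy',P)
P=np.load('top0P.npy');
for n,(u,v) in dict(bluetab=(458,273),ambtab=(503,265),small=(404,299),house=(275,275),houser=(290,230),lamp=(154,322),flange=(170,322),socket=(243,250),rack=(480,270),jar=(439,186)).items(): print(n,np.round(P[v,u],1))
E
```

```text
bluetab [ 521.  -245.2   60.6]
ambtab [ 523.2 -320.3   82.2]
small [ 486.2 -142.8   55.4]
house [552.1  80.6  75.4]
houser [631.1  46.1  72.7]
lamp [496.  301.9  56.9]
flange [495.3 280.9  31.1]
socket [ 398.7   16.7 1006.4]
rack [ 522.1 -286.1   58.5]
jar [ 682.7 -234.2   73.5]
```

View pics/c1.png

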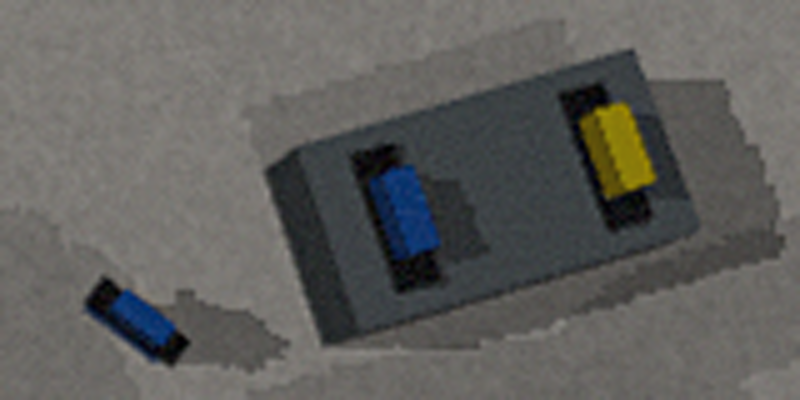

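View pics/c2.png

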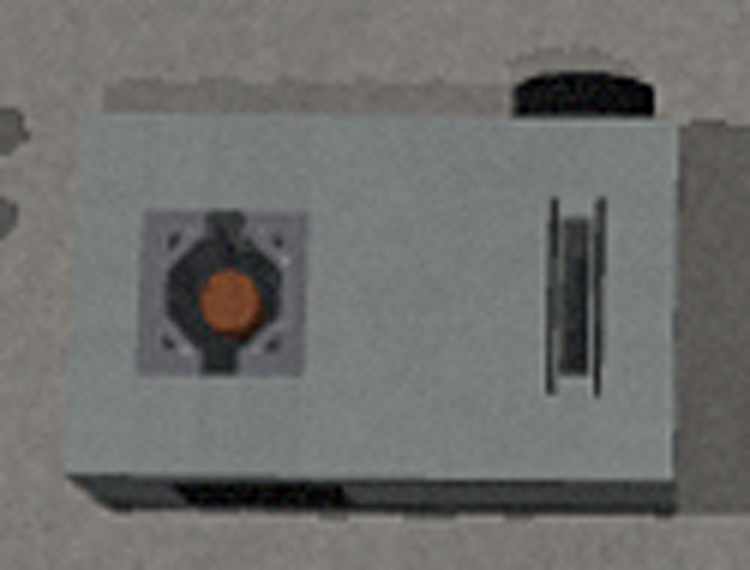

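View pics/c3.png

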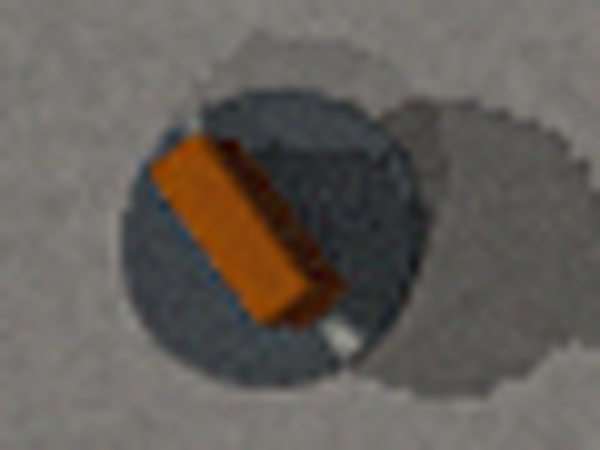

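```bash
cat >> h.py <<'E'
def cp(c,pts,u0,v0,s,z):
    return np.array([atz(c,u0+(x+.5)/s-.5,v0+(y+.5)/s-.5,z) for x,y in pts])
E
python3 - <<'E'
from h import *
p,d,c=load('top0')
for tag in('top0','scene0'):
    t=load(tag);P=np.load(tag+'P.npy');p=t[0].astype(int)
    for n,z0,z1,x0,x1,y0,y1 in [('house',71,79,520,680,-60,140),('rack',54,62,440,600,-370,-200),('lampbar',50,60,450,540,250,350),('flange',24,36,450,540,250,350),('btab',76,90,480,560,-290,-215),('atab',76,90,480,560,-360,-290)]:
        m=(P[...,2]>z0)&(P[...,2]<z1)&(P[...,0]>x0)&(P[...,0]<x1)&(P[...,1]>y0)&(P[...,1]<y1)
        if m.sum()<5: print(tag,n,'few');continue
        r=cv2.minAreaRect(P[m][:,:2].astype(np.float32)); print(tag,n,m.sum(),np.round(r[0],1),np.round(r[1],1),round(r[2],1),'medz',np.median(P[m][:,2]).round(1))
c=load('top0')[2]
print('slotlines',cp(c,[(555,200),(550,393),(604,200),(597,395)],205,200,6,75).round(1))
print('slot',cp(c,[(577,216),(573,377)],205,200,6,75).round(1))
print('collar',cp(c,[(143,210),(307,210),(303,377),(136,375)],205,200,6,75).round(1))
print('notch ends',cp(c,[(225,211),(219,375)],205,200,6,75).round(1))
print('btab',cp(c,[(386,170),(415,166),(438,247),(410,255)],380,240,5,84).round(1))
print('lampbar',cp(c,[(152,171),(201,135),(306,288),(262,325)],135,305,10,55).round(1))
print('lampmarks',cp(c,[(193,120),(342,340)],135,305,10,29).round(1))
E
```

```text
top0 house 4271 [599.   73.9] [146.2 110.7] 82.6 medz 74.5
top0 rack 2306 [ 509.4 -282.5] [ 70.1 132.1] 9.8 medz 57.5
top0 lampbar 148 [485.7 297.2] [35.9 12.5] 32.5 medz 54.4
top0 flange 529 [485.8 297.2] [53.8 52.2] 82.7 medz 28.9
top0 btab 132 [ 502.4 -242.8] [29.7 12.6] 7.6 medz 82.9
top0 atab 135 [ 516.2 -321.5] [29.9 13.6] 8.7 medz 82.9
scene0 house 3406 [601.  72.] [150.5 112.1] 82.6 medz 74.8
scene0 rack 893 [ 510.8 -283.5] [ 75.7 134.9] 10.5 medz 58.1
scene0 lampbar 135 [489.2 297.1] [38.5 12.2] 31.7 medz 54.3
scene0 flange 554 [489.4 297. ] [53.6 53.6] 28.1 medz 28.6
scene0 btab 87 [ 504.1 -243.9] [33.3 14.7] 3.4 medz 82.2
scene0 atab 80 [ 518.1 -320.2] [33.  16.1] 9.0 medz 82.4
slotlines [[623.7  33.9  75. ]
 [565.6  41.5  75. ]
 [622.1  19.4  75. ]
 [563.4  27.7  75. ]]
slot [[618.1  27.9  75. ]
 [569.6  34.2  75. ]]
collar [[634.6 156.7  75. ]
 [629.1 108.   75. ]
 [578.7 113.6  75. ]
 [584.8 162.6  75. ]]
notch ends [[631.6 132.4  75. ]
 [582.1 138.2  75. ]]
btab [[ 517.1 -236.4   84. ]
 [ 517.4 -246.8   84. ]
 [ 488.3 -249.8   84. ]
 [ 486.7 -239.7   84. ]]
lampbar [[497.6 309.9  55. ]
 [503.  301.   55. ]
 [474.1 283.9  55. ]
 [468.6 291.9  55. ]]
lampmarks [[508.7 310.1  29. ]
 [466.2 285.2  29. ]]
```

```bash
cat >> h.py <<'E'
from scipy.spatial.transform import Rotation as Rn
import json,os
def Rdown(yaw): # tool z (jaw) at heading yaw deg in the plane, x down
    a=np.radians(yaw);z=np.array([np.cos(a),np.sin(a),0]);x=np.array([0,0,-1.]);return np.stack([x,np.cross(z,x),z],1)
def cmd(): 
    j=json.load(open('cmd.json'));return np.array(j['p']),np.array(j['R'])
def setc(p,R): json.dump(dict(p=list(map(float,p)),R=np.array(R).tolist()),open('cmd.json','w'))
def upd(row):
    p,R=cmd();r=np.array(row,float);setc(p+R@(r[:3]*100),R@Rn.from_rotvec(r[3:]*2*np.pi).as_matrix())
def plan(p1,yaw):
    p,R=cmd();d=R.T@(np.array(p1)-p)/100;w=Rn.from_matrix(R.T@Rdown(yaw)).as_rotvec()/(2*np.pi);print('row',np.round(np.r_[d,w],4))
def meas():
    s=env.state();R=Rn.from_euler('xyz',s['ee_rot'],degrees=True).as_matrix();p,Rc=cmd()
    z=R[:,2];zc=Rc[:,2]
    print('t',round(s['time_s'],2),'pos',s['ee_pos'].round(2),'cmd',p.round(2),'yaw',np.degrees(np.arctan2(z[1],z[0])).round(2),np.degrees(np.arctan2(zc[1],zc[0])).round(2),'F',s['force'].round(2),'w',round(s['gripper_width'],1),'q',s['qpos'].round(1), 'tilt',np.degrees(np.arccos(-R[2,0])).round(2));return s,R
E
python3 - <<'E'
from h import *
s=env.state();R=Rn.from_euler('xyz',s['ee_rot'],degrees=True).as_matrix();print(R.round(4))
z=R[:,2];y=np.degrees(np.arctan2(z[1],z[0]));print(y)
setc([199.221,-539.402,213.976],Rdown(round(y,1)))
c=env.get_calibration('wrist');T=np.array(c['camera_from_world']);o=-T[:3,:3].T@T[:3,3]
print('cam in tool',R.T@(o-s['ee_pos']),(R.T@T[:3,:3].T).round(3),c['mtx'])
for yw in(99.8,-80.2): plan([502.5,-243,213.976],yw)
E
```

```text
[[-5.000e-04  9.381e-01  3.465e-01]
 [ 1.500e-03  3.465e-01 -9.381e-01]
 [-1.000e+00  0.000e+00 -1.600e-03]]
-69.72816650046246
cam in tool [-171.03622154   83.96955489   -0.39548008] [[ 0.     0.294 -0.956]
 [ 0.     0.956  0.294]
 [ 1.    -0.     0.   ]] [[412.87846599   0.         324.62095315]
 [  0.         412.87846599 231.8809977 ]
 [  0.           0.           1.        ]]
row [ 0.      3.8727 -1.7277 -0.4708 -0.     -0.    ]
row [ 0.      3.8727 -1.7277  0.0292  0.      0.    ]
```

```bash
python3 - <<'E'
from h import *
setc([199.221,-539.402,213.976],Rdown(-69.729));plan([502.5,-243,214],-80.2)
E
```

```text
row [-2.0000e-04  3.8719e+00 -1.7297e+00  2.9100e-02  0.0000e+00  0.0000e+00]
```

Emit:
send_rows:
  commands:
    - [[0, 0.48, -0.21, 0.015, 0, 0], [0, 0.97, -0.43, 0.029, 0, 0], [0, 0.97, -0.43, 0.029, 0, 0]]

```text
time_s: 0.48
ee_pos: [277.0, -463.1, 213.7]
ee_rot: [170.0, 89.9, 90.1]
force: [-0.3, -0.7, 0.1]
gripper_width: 90.9
```

```bash
python3 - <<'E'
from h import *
upd([0,0.97,-0.43,0.029,0,0]);meas();plan([502.5,-243,214],-80.2)
E
```

```text
t 0.47 pos [ 277.02 -463.11  213.73] cmd [ 275.32 -465.46  213.98] yaw -79.93 -80.17 F [-0.3  -0.66  0.15] w 90.9 q [-60.4  15.2  94.2   0.   70.7  19.6] tilt 0.08
row [-2.0000e-04  2.6183e+00 -1.8040e+00  1.0000e-04  0.0000e+00  0.0000e+00]
```

Emit:
send_rows:
  commands:
    - [[0, 0.45, -0.3, 0, 0, 0], [0, 0.9, -0.6, 0, 0, 0], [0, 0.9, -0.6, 0, 0, 0]]

```text
time_s: 0.85
ee_pos: [355.0, -389.7, 213.8]
ee_rot: [-154.8, 90.0, 125.3]
force: [-1.1, -0.7, -0.7]
gripper_width: 91.1
```

Emit:
send_rows:
  commands:
    - [[0, 0.45, -0.3, 0, 0, 0], [0, 0.9, -0.6, 0, 0, 0], [0, 0.9, -0.6, 0, 0, 0]]

```text
time_s: 1.23
ee_pos: [433.3, -316.0, 213.6]
ee_rot: [-70.1, 90.0, -150.0]
force: [-0.3, 0.3, -0.1]
gripper_width: 91.3
```

Emit:
send_rows:
  commands:
    - [[0, 0.45, -0.3, 0, 0, 0], [0, 0.82, -0.6, 0, 0, 0], [0, 0.82, -0.6, 0, 0, 0], [0, 0.82, -0.6, 0, 0, 0]]

```text
time_s: 1.72
ee_pos: [501.6, -245.1, 213.7]
ee_rot: [-64.1, 89.9, -144.3]
force: [0.6, 0.2, -0.2]
gripper_width: 90.9
```

```bash
python3 - <<'E'
from h import *
for r in ([0,0.9,-0.6,0,0,0],[0,0.9,-0.6,0,0,0],[0,0.82,-0.6,0,0,0]): upd(r)
meas();grab('wrist','w1');meas()
E
```

```text
t 1.73 pos [ 501.64 -245.09  213.69] cmd [ 502.73 -243.37  213.98] yaw -80.23 -80.17 F [ 0.58  0.21 -0.17] w 90.9 q [-27.2  16.8  91.8  -0.1  71.4  53.1] tilt 0.09
t 1.77 pos [ 501.54 -245.15  213.8 ] cmd [ 502.73 -243.37  213.98] yaw -80.27 -80.17 F [-0.07 -0.31 -0.56] w 91.0 q [-27.2  16.8  91.8  -0.1  71.4  53.1] tilt 0.07
```

View pics/w1.png

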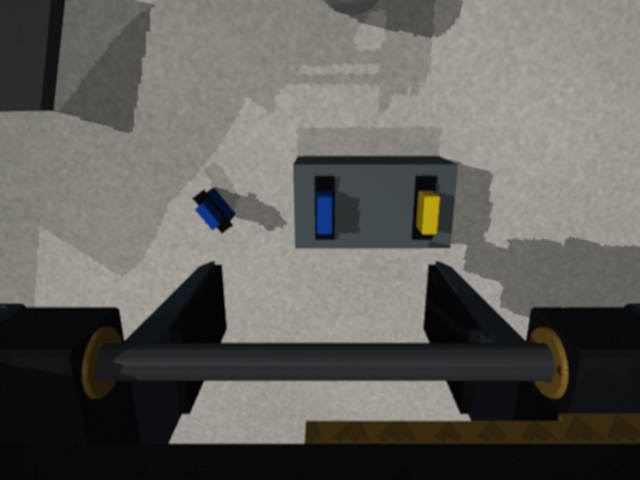

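```bash
python3 - <<'E'
from h import *
crop('w1','w1c',285,150,465,255,4)
t=load('w1');P=cloud(t);p=t[0].astype(int)
for n,(u0,u1) in dict(b=(300,345),a=(405,450)).items():
    s=P[165:245,u0:u1];m=(s[...,2]>76)&(s[...,2]<92)
    r=cv2.minAreaRect(s[m][:,:2].astype(np.float32));print(n,m.sum(),np.round(r,1) if 0 else r,np.median(s[m][:,2]),np.median(s[m][:,:2],0))
E
```

```text
b 635 ((506.4085693359375, -243.69073486328125), (29.767324447631836, 11.492536544799805), 9.908516883850098) 84.13067584272827 [ 507.22728404 -243.57595866]
a 714 ((519.9497680664062, -322.1277160644531), (29.86003875732422, 12.451531410217285), 10.85737419128418) 83.9687179531503 [ 520.69541949 -321.19293712]
```

View pics/w1c.png

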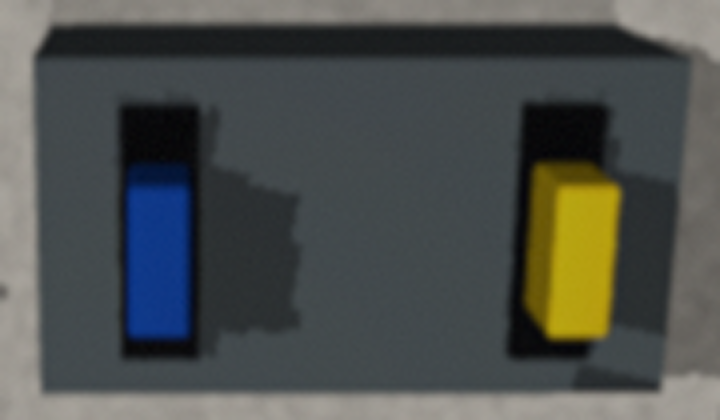

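```bash
cat >> h.py <<'E'
def rebase():
    s,R=meas();setc(s['ee_pos'],R)
E
python3 - <<'E'
from h import *
rebase();plan([506.4,-243.7,130],-80.1)
E
```

```text
t 1.77 pos [ 501.54 -245.15  213.8 ] cmd [ 502.73 -243.37  213.98] yaw -80.27 -80.17 F [-0.07 -0.31 -0.56] w 91.0 q [-27.2  16.8  91.8  -0.1  71.4  53.1] tilt 0.07
row [ 8.38e-01  5.12e-02 -6.60e-03 -5.00e-04  1.00e-04  2.00e-04]
```

Emit:
send_rows:
  commands:
    - [[0.42, 0.051, -0.007, 0, 0, 0], [0.84, 0.051, -0.007, 0, 0, 0], [0.84, 0.051, -0.007, 0, 0, 0]]

```text
time_s: 2.15
ee_pos: [504.5, -242.2, 127.3]
ee_rot: [-121.9, 89.6, 157.8]
force: [-0.1, -0.6, 0.2]
gripper_width: 91.3
```

```bash
python3 - <<'E'
from h import *
upd([0.84, 0.051, -0.007, 0, 0, 0]);meas();t=grab('wrist','w2');rebase()
P=cloud(t)
m=(P[...,2]>78)&(P[...,2]<90)&(abs(P[...,0]-505)<30)&(abs(P[...,1]+244)<15)
r=cv2.minAreaRect(P[m][:,:2].astype(np.float32));print(m.sum(),r)
plan([506.4,-243.7,66],-80.1)
E
```

```text
t 2.15 pos [ 504.49 -242.17  127.27] cmd [ 506.37 -243.67  129.8 ] yaw -80.28 -80.27 F [-0.07 -0.58  0.22] w 91.3 q [-26.8  21.1  98.8  -0.   60.6  53.5] tilt 0.43
t 2.2 pos [ 506.39 -242.81  129.56] cmd [ 506.37 -243.67  129.8 ] yaw -80.26 -80.27 F [0.83 0.33 0.31] w 90.8 q [-26.8  21.   98.6  -0.   60.6  53.5] tilt 0.13
1108 ((506.2489929199219, -243.620361328125), (30.098587036132812, 11.360225677490234), 9.922293663024902)
row [ 6.356e-01 -1.000e-04  9.500e-03 -5.000e-04 -2.000e-04  3.000e-04]
```

View pics/w2.png

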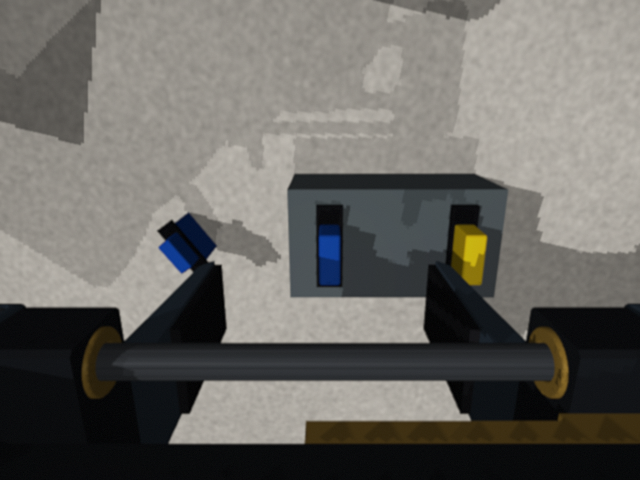

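Emit:
send_rows:
  commands:
    - [[0.1, 0, 0, 0, 0, 0], [0.2, 0, 0.009, 0, 0, 0], [0.4, 0, 0.009, 0, 0, 0], [0.635, 0, 0.009, 0, 0, 0], [0.635, 0, 0.009, 0, 0, 0], [0.635, 0, 0.009, 0, 0, 0]]
  jaw: 0.2
  force: 20

```text
time_s: 2.95
ee_pos: [508.5, -243.0, 67.3]
ee_rot: [50.4, 89.9, -29.7]
force: [0.0, -0.1, 0.5]
gripper_width: 37.1
```

```bash
python3 - <<'E'
from h import *
upd([0.635,0,0.009,0,0,0]);meas()
t=grab('wrist','w3');meas()
E
```

```text
t 2.95 pos [ 508.47 -243.04   67.32] cmd [ 506.4  -243.65   66.06] yaw -80.16 -80.26 F [ 0.04 -0.11  0.48] w 37.1 q [-26.7  24.8 102.9  -0.   52.3  53.5] tilt 0.1
t 3.0 pos [ 508.63 -243.13   67.58] cmd [ 506.4  -243.65   66.06] yaw -80.17 -80.26 F [-0.31 -0.25 -1.24] w 36.6 q [-26.7  24.8 102.8  -0.   52.3  53.5] tilt 0.13
```

View pics/w3.png

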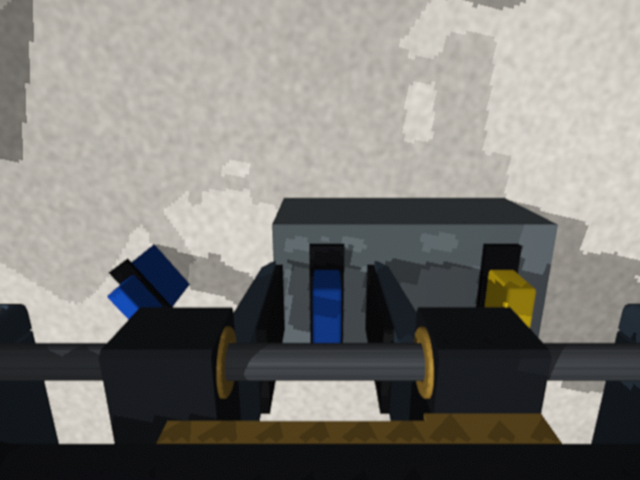

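Emit:
send_rows:
  commands:
    - [[0, 0, 0, 0, 0, 0], [0, 0, 0, 0, 0, 0], [0, 0, 0, 0, 0, 0], [0, 0, 0, 0, 0, 0]]
  jaw: 1
  force: 25

```text
time_s: 3.5
ee_pos: [508.0, -242.8, 66.8]
ee_rot: [42.8, 90.0, -37.4]
force: [-1.1, -0.0, 2.3]
gripper_width: 11.5
```

Emit:
send_rows:
  commands:
    - [[-0.3, 0, 0, 0, 0, 0], [-0.6, 0, 0, 0, 0, 0], [-0.95, 0, 0, 0, 0, 0], [-0.95, 0, 0, 0, 0, 0]]

```text
time_s: 4.0
ee_pos: [509.4, -243.5, 164.0]
ee_rot: [53.2, 89.7, -27.0]
force: [-0.6, 0.5, -0.6]
gripper_width: 12.2
```

```bash
python3 - <<'E'
from h import *
meas();t=grab('wrist','w4');rebase()
plan([593.8,31,180],-97.1)
E
```

```text
t 4.0 pos [ 509.37 -243.46  163.98] cmd [ 506.4  -243.65   66.06] yaw -80.17 -80.26 F [-0.57  0.51 -0.56] w 12.2 q [-26.7  19.3  95.8  -0.   64.6  53.5] tilt 0.35
t 4.05 pos [ 508.12 -242.88  162.05] cmd [ 506.4  -243.65   66.06] yaw -80.17 -80.26 F [-0.15 -0.73 -0.69] w 11.6 q [-26.7  19.4  95.9  -0.   64.6  53.5] tilt 0.11
row [-1.8060e-01  1.3119e+00 -2.5521e+00  4.7000e-02  2.0000e-04 -3.0000e-04]
```

View pics/w4.png

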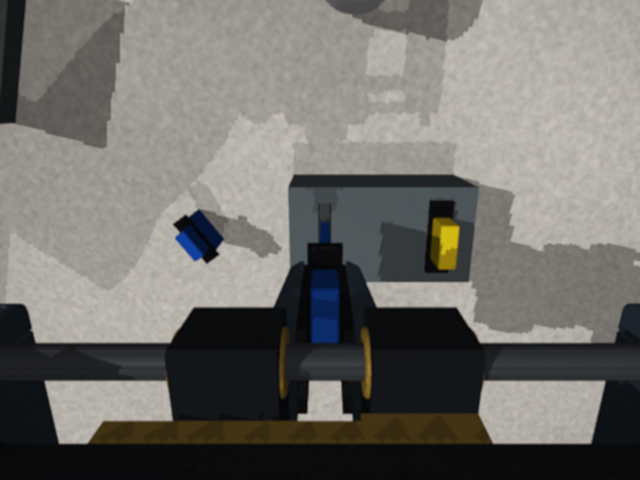

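Emit:
send_rows:
  commands:
    - [[-0.1, 0.22, -0.42, 0.008, 0, 0], [-0.18, 0.44, -0.85, 0.016, 0, 0], [-0.18, 0.44, -0.85, 0.016, 0, 0]]

```text
time_s: 4.42
ee_pos: [536.7, -148.8, 178.2]
ee_rot: [-126.1, 89.9, 148.2]
force: [0.6, -0.5, -1.1]
gripper_width: 11.9
```

```bash
python3 - <<'E'
from h import *
rebase()
plan([593.8,31,180],-97.1)
t=load('w4');P=cloud(t);print(P[244:275:3,325].round(1))
E
```

```text
t 4.42 pos [ 536.68 -148.77  178.19] cmd [ 508.12 -242.88  162.05] yaw -85.7 -80.17 F [ 0.59 -0.52 -1.14] w 11.9 q [-16.7  18.2  95.2   0.   66.7  69. ] tilt 0.13
row [-1.7100e-02  7.0430e-01 -1.7499e+00  3.1700e-02 -2.0000e-04  3.0000e-04]
[[ 532.9 -239.   158.8]
 [ 531.8 -239.2  159.5]
 [ 530.1 -239.5  158.7]
 [ 529.3 -239.7  160.3]
 [ 527.5 -240.   159.3]
 [ 526.3 -240.2  160.1]
 [ 524.4 -240.5  158.8]
 [ 523.3 -240.7  159.6]
 [ 521.8 -241.   159.4]
 [ 521.8 -240.9  163.2]
 [ 522.  -240.9  167. ]]
```

```bash
python3 - <<'E'
from h import *
plan([549,36.6,180],-97.1)
E
```

```text
row [-1.6200e-02  2.6170e-01 -1.8393e+00  3.1700e-02 -2.0000e-04  3.0000e-04]
```

Emit:
send_rows:
  commands:
    - [[-0.01, 0.12, -0.46, 0.016, 0, 0], [-0.02, 0.24, -0.92, 0.031, 0, 0], [-0.02, 0.24, -0.92, 0.031, 0, 0]]

```text
time_s: 4.8
ee_pos: [553.5, -56.3, 179.8]
ee_rot: [-90.8, 89.8, 172.3]
force: [-0.1, -0.8, 0.5]
gripper_width: 11.9
```

Emit:
send_rows:
  commands:
    - [[0, 0.1, -0.46, 0, 0, 0], [0, 0.2, -0.92, 0, 0, 0], [0, 0.2, -0.92, 0, 0, 0], [0, 0.2, -0.92, 0, 0, 0]]

```text
time_s: 5.3
ee_pos: [584.5, 29.2, 180.4]
ee_rot: [-53.7, 89.8, -150.8]
force: [-0.0, 0.3, -0.3]
gripper_width: 12.1
```

```bash
python3 - <<'E'
from h import *
meas();t=grab('wrist','w5');rebase()
E
```

```text
t 5.3 pos [584.51  29.25 180.36] cmd [ 536.68 -148.77  178.19] yaw -97.1 -85.7 F [-0.03  0.25 -0.28] w 12.1 q [ 1.8 20.6 91.2 -0.1 68.3 98.9] tilt 0.15
t 5.35 pos [584.56  29.09 180.65] cmd [ 536.68 -148.77  178.19] yaw -97.15 -85.7 F [ 0.35  0.39 -0.44] w 12.0 q [ 1.8 20.6 91.2 -0.1 68.3 98.9] tilt 0.12
```

View pics/w5.png

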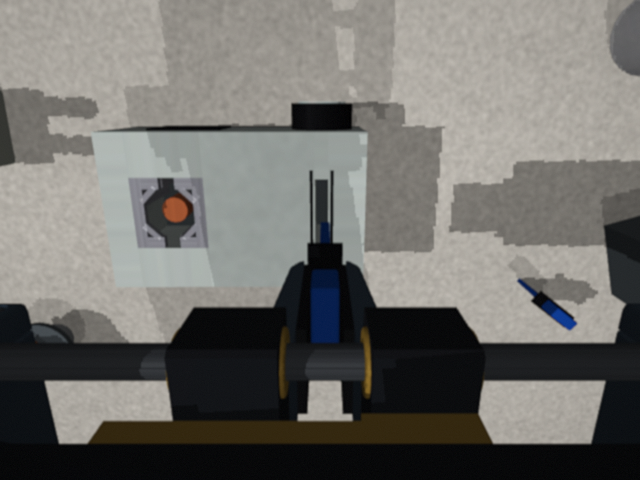

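```bash
python3 - <<'E'
from h import *
crop('w5','w5c',270,155,380,275,6)
crop('w5','w5d',120,165,220,260,7)
t=load('w5');P=cloud(t)
m=(P[...,2]>71)&(P[...,2]<79)&(P[...,0]<700);r=cv2.minAreaRect(P[m][:,:2].astype(np.float32));print(m.sum(),r)
E
```

```text
35203 ((604.2723999023438, 90.52621459960938), (180.88922119140625, 110.7412338256836), 82.94277954101562)
```

View pics/w5c.png

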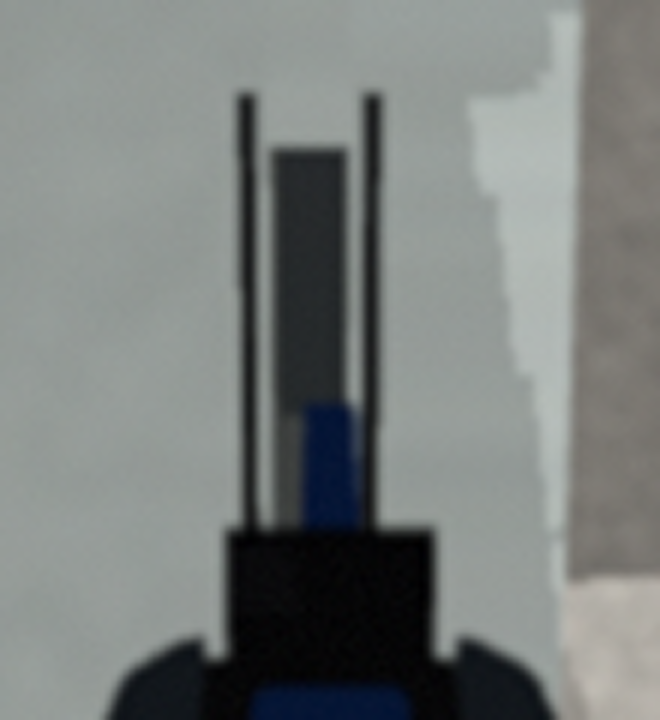

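View pics/w5d.png

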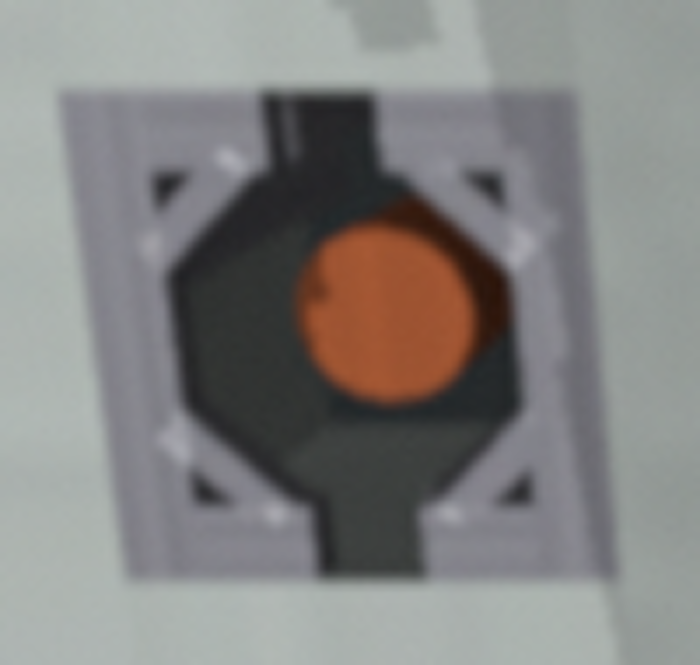

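```bash
python3 - <<'E'
from h import *
c=load('w5')[2]
q=cp(c,[(275,150),(347,150),(247,93),(373,93),(254,520),(368,520)],270,155,6,75);print(q.round(1))
a=np.radians(-7.06);X=np.array([np.cos(a),np.sin(a)]);Y=np.array([-X[1],X[0]])
e=(q[0]+q[1])[:2]/2;print('slot from end',e-24*X, 'from lines',((q[2]+q[3])/2)[:2]-30*X)
print('socket house',np.array([604.3,90.5])+45*Y)
k=cp(c,[(62,92),(578,92),(618,580),(128,580),(318,92),(370,578)],120,165,7,75);print('socket',k[:4].mean(0),k[4:].mean(0),k.round(1))
# held filter: shoulder top far edge
P=cloud(load('w5'));print(P[240:272:3,325].round(1))
print('tip far bottom',[atz(c,270+(x+.5)/6-.5,155+(y+.5)/6-.5,122) for x,y in((305,405),(353,405))])
print('shoulder',cp(c,[(228,530),(434,530)],270,155,6,176.5))
s=env.state();R=Rn.from_euler('xyz',s['ee_rot'],degrees=True).as_matrix();print(R.round(4))
E
```

```text
[[620.5  31.5  75. ]
 [619.5  23.5  75. ]
 [627.2  33.8  75. ]
 [625.5  19.8  75. ]
 [577.4  39.6  75. ]
 [575.7  26.3  75. ]]
slot from end [596.18417207  30.43560717] from lines [596.59790322  30.47822551]
socket house [609.83089007 135.15880938]
socket [609.63051307 134.74113564  75.        ] [609.76654469 134.96590147  75.        ] [[637.3 156.1  75. ]
 [631.2 106.9  75. ]
 [581.9 113.4  75. ]
 [588.1 162.5  75. ]
 [634.3 131.7  75. ]
 [585.3 138.2  75. ]]
[[604.   27.2 156.7]
 [608.   26.8 173. ]
 [607.2  26.9 174.9]
 [606.1  27.  175.9]
 [604.9  27.2 176.4]
 [603.7  27.3 177. ]
 [601.9  27.6 176.2]
 [600.2  27.8 175.4]
 [599.   27.9 176. ]
 [597.4  28.1 175.8]
 [597.   28.2 178.3]]
tip far bottom [array([603.74581413,  29.85855818, 122.        ]), array([603.17375817,  25.27850261, 122.        ])]
shoulder [[610.1532002   34.38123866 176.5       ]
 [608.25089067  19.16263367 176.5       ]]
[[-0.0018  0.9922 -0.1244]
 [-0.001  -0.1244 -0.9922]
 [-1.     -0.0017  0.0013]]
```

Emit:
send_rows:
  commands:
    - [[0, 0.14, -0.021, 0, 0, 0], [0.2, 0.14, -0.021, 0, 0, 0], [0.4, 0.14, -0.021, 0, 0, 0], [0.4, 0.14, -0.021, 0, 0, 0], [0.4, 0.14, -0.021, 0, 0, 0]]

```text
time_s: 5.98
ee_pos: [600.3, 30.7, 142.2]
ee_rot: [91.9, 89.9, -5.2]
force: [0.8, 0.2, -0.6]
gripper_width: 11.9
```

```bash
python3 - <<'E'
from h import *
upd([0.4, 0.14, -0.021, 0, 0, 0]);meas();t=grab('wrist','w6');meas();crop('w6','w6c',270,175,380,295,6)
grab('scene','s6');crop('s6','s6c',270,170,390,290,6)
E
```

```text
t 5.97 pos [600.32  30.71 142.18] cmd [598.64  29.39 140.62] yaw -97.12 -97.15 F [ 0.84  0.19 -0.63] w 11.9 q [ 1.8 23.5 92.4 -0.  64.  99. ] tilt 0.09
t 6.03 pos [600.36  30.86 142.47] cmd [598.64  29.39 140.62] yaw -97.12 -97.15 F [-0.49 -0.08 -1.04] w 11.8 q [ 1.9 23.5 92.4 -0.  64.  99. ] tilt 0.12
```

View pics/w6c.png

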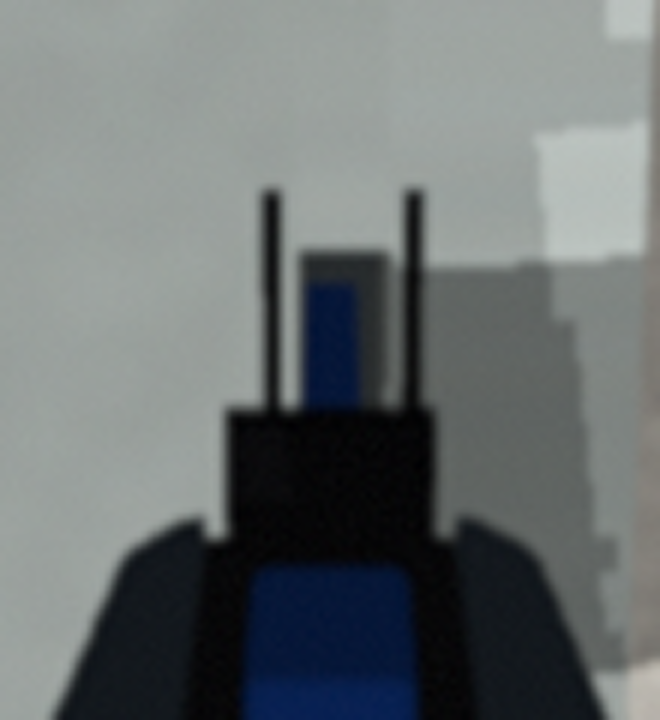

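View pics/s6c.png

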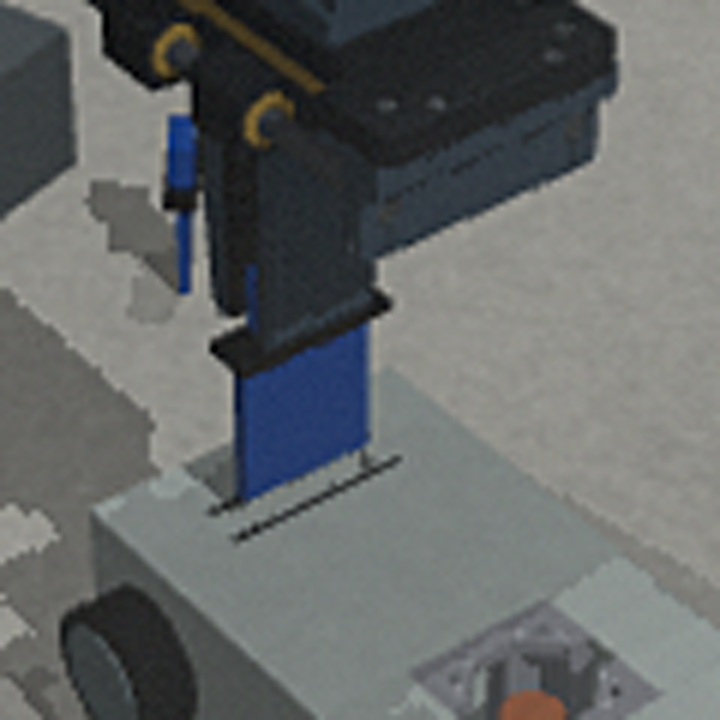

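```bash
python3 - <<'E'
from h import *
c=load('w6')[2]
a=np.radians(-7.06);X=np.array([np.cos(a),np.sin(a)]);Y=np.array([-X[1],X[0]])
q=cp(c,[(300,252),(388,252),(271,190),(414,190)],270,175,6,75);print(q.round(1))
s1=(q[0]+q[1])[:2]/2-24*X;s2=(q[2]+q[3])[:2]/2-30*X;print('slot',s1,s2)
for z in(82,83.8):
  f=cp(c,[(306,284),(358,284)],270,175,6,z)[:,:2];print(f.round(1));print('filter bottom',f.mean(0)-22*X,'need',[(s1-f.mean(0)+22*X)@X,(s1-f.mean(0)+22*X)@Y])
P=cloud(load('w6'));print(P[240:275:3,325].round(1))
E
```

```text
[[620.8  31.8  75. ]
 [619.7  23.1  75. ]
 [627.4  33.9  75. ]
 [625.6  19.8  75. ]]
slot [596.39552243  30.42272031] [596.74084927  30.53310928]
[[619.3  31.3]
 [618.7  26.3]]
filter bottom [597.19094114  31.53360875] need [np.float64(-0.6528500210093207), np.float64(-1.200229522528001)]
[[619.8  31.3]
 [619.2  26.3]]
filter bottom [597.69016774  31.47278672] need [np.float64(-1.1557670341626607), np.float64(-1.2012279148693277)]
[[619.8  28.7 118.2]
 [624.   28.2 135.5]
 [623.1  28.3 137.2]
 [622.   28.5 137.9]
 [620.8  28.6 138.6]
 [619.2  28.8 138. ]
 [617.6  29.  137.8]
 [616.1  29.2 137.6]
 [614.2  29.4 136.3]
 [613.1  29.6 137.3]
 [612.8  29.6 140.2]
 [613.1  29.6 144.3]]
```

Emit:
send_rows:
  commands:
    - [[0, -0.009, 0.012, 0, 0, 0], [0.06, -0.009, 0.012, 0, 0, 0], [0.12, -0.009, 0.012, 0, 0, 0], [0.18, -0.009, 0.012, 0, 0, 0], [0.24, -0.009, 0.012, 0, 0, 0], [0.24, -0.009, 0.012, 0, 0, 0]]

```text
time_s: 6.82
ee_pos: [597.9, 30.2, 116.7]
ee_rot: [-78.1, 89.9, -175.2]
force: [0.2, -0.3, -0.7]
gripper_width: 12.0
```

```bash
python3 - <<'E'
from h import *
meas();t=grab('wrist','w7');rebase();crop('w7','w7c',270,195,380,315,6)
E
```

```text
t 6.83 pos [597.92  30.16 116.67] cmd [598.64  29.39 140.62] yaw -97.09 -97.15 F [ 0.19 -0.29 -0.7 ] w 12.0 q [ 1.8 24.7 94.5 -0.  60.9 98.9] tilt 0.08
t 6.88 pos [598.23  30.15 117.1 ] cmd [598.64  29.39 140.62] yaw -97.09 -97.15 F [ 0.31 -0.38 -0.25] w 11.9 q [ 1.8 24.7 94.5 -0.  60.9 98.9] tilt 0.03
```

View pics/w7c.png

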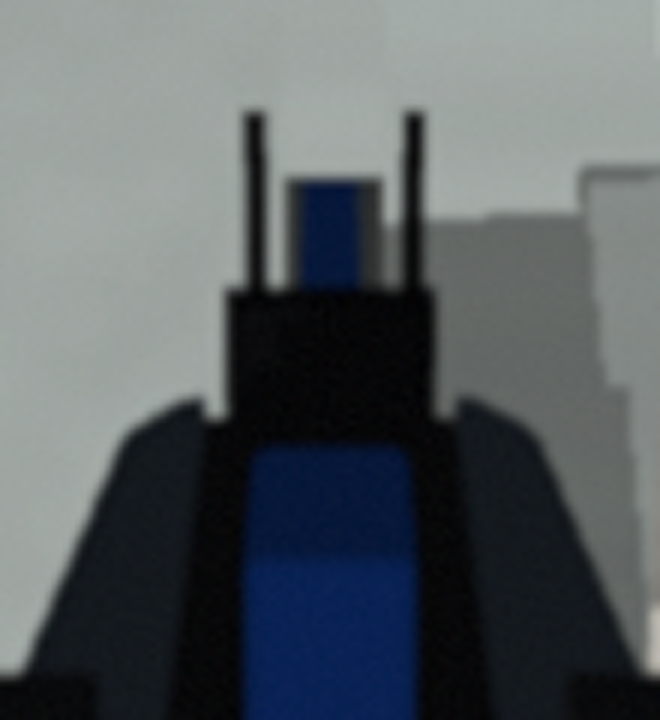

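Emit:
send_rows:
  commands:
    - [[0.06, 0, 0, 0, 0, 0], [0.12, 0, 0, 0, 0, 0], [0.18, 0, 0, 0, 0, 0], [0.24, 0, 0, 0, 0, 0], [0.29, 0, 0, 0, 0, 0], [0.29, 0, 0, 0, 0, 0]]

```text
time_s: 7.62
ee_pos: [598.0, 30.1, 87.9]
ee_rot: [-75.1, 89.9, -172.2]
force: [-0.2, 0.3, -0.0]
gripper_width: 12.2
```

Emit:
send_rows:
  commands:
    - [[0.02, 0, 0, 0, 0, 0], [0.04, 0, 0, 0, 0, 0], [0.05, 0, 0, 0, 0, 0], [0.05, 0, 0, 0, 0, 0]]

```text
time_s: 8.12
ee_pos: [598.4, 30.1, 83.8]
ee_rot: [82.0, 90.0, -15.1]
force: [-1.2, 0.1, 1.8]
gripper_width: 11.9
```

```bash
python3 - <<'E'
from h import *
meas();t=grab('wrist','w8');rebase()
grab('scene','s8');crop('s8','s8c',270,170,390,290,6)
P=cloud(t);print([ (v,*P[v,325].round(1)) for v in range(225,285,4)])
E
```

```text
t 8.12 pos [598.36  30.14  83.83] cmd [598.23  30.15 117.1 ] yaw -97.09 -97.09 F [-1.21  0.11  1.75] w 11.9 q [ 1.8 26.5 96.8 -0.  56.6 98.9] tilt 0.02
t 8.18 pos [598.39  30.14  83.85] cmd [598.23  30.15 117.1 ] yaw -97.09 -97.09 F [-0.72  0.52  2.57] w 11.8 q [ 1.8 26.5 96.8 -0.  56.6 98.9] tilt 0.02
[(225, np.float64(629.9), np.float64(26.7), np.float64(75.1)), (229, np.float64(628.1), np.float64(26.9), np.float64(75.4)), (233, np.float64(626.1), np.float64(27.2), np.float64(74.9)), (237, np.float64(624.0), np.float64(27.4), np.float64(74.3)), (241, np.float64(622.5), np.float64(27.6), np.float64(75.6)), (245, np.float64(621.5), np.float64(27.7), np.float64(78.3)), (249, np.float64(619.5), np.float64(28.0), np.float64(78.0)), (253, np.float64(618.0), np.float64(28.2), np.float64(79.2)), (257, np.float64(615.8), np.float64(28.4), np.float64(78.5)), (261, np.float64(614.2), np.float64(28.6), np.float64(79.4)), (265, np.float64(611.9), np.float64(28.9), np.float64(78.4)), (269, np.float64(611.0), np.float64(29.0), np.float64(80.9)), (273, np.float64(610.9), np.float64(29.0), np.float64(85.5)), (277, np.float64(611.2), np.float64(29.0), np.float64(90.5)), (281, np.float64(611.4), np.float64(29.0), np.float64(95.2))]
```

View pics/s8c.png

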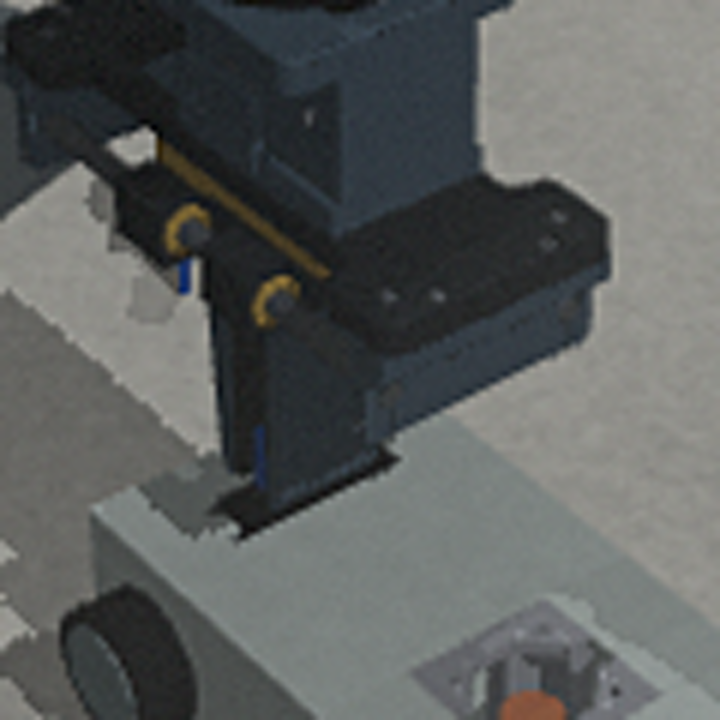

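View pics/w8.png

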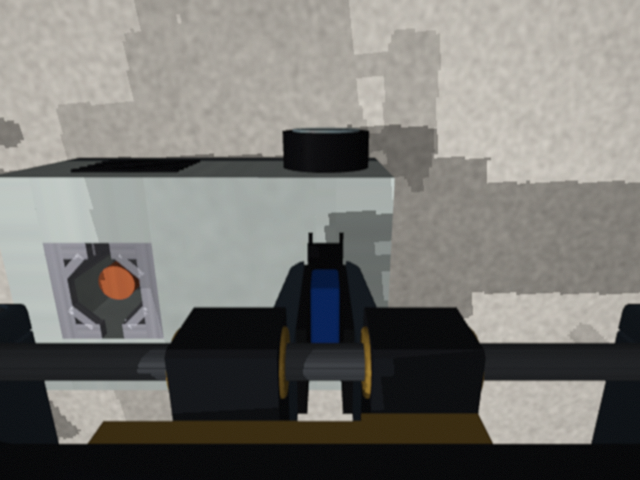

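Emit:
send_rows:
  commands:
    - [[0, 0, 0, 0, 0, 0], [0, 0, 0, 0, 0, 0], [0, 0, 0, 0, 0, 0]]
  jaw: 0.2

```text
time_s: 8.6
ee_pos: [598.4, 30.1, 83.2]
ee_rot: [-44.3, 90.0, -141.4]
force: [0.2, 0.4, 0.1]
gripper_width: 35.8
```

Emit:
send_rows:
  commands:
    - [[-0.2, 0, 0, 0, 0, 0], [-0.5, 0, 0, 0, 0, 0], [-0.98, 0, 0, 0, 0, 0], [-0.98, 0, 0, 0, 0, 0]]

```text
time_s: 9.1
ee_pos: [600.9, 30.2, 185.6]
ee_rot: [98.3, 89.5, 1.2]
force: [-0.2, 0.1, -0.3]
gripper_width: 36.6
```

```bash
python3 - <<'E'
from h import *
rebase();t=grab('wrist','w9')
P=cloud(t);print([ (v,*P[v,325].round(1)) for v in range(150,280,6)])
c=t[2];crop('w9','w9c',270,150,380,270,6)
p,R=cmd();d=(np.array([489,297,215])-p)/3
for i in range(3):
    print('cumulative rows',(R.T@d/100).round(3)); R=R@Rn.from_rotvec([-0.2019*2*np.pi,0,0]).as_matrix()
E
```

```text
t 9.1 pos [600.95  30.22 185.61] cmd [598.39  30.14  83.85] yaw -97.09 -97.09 F [-0.16  0.15 -0.31] w 36.6 q [ 1.8 21.5 89.  -0.  69.  98.9] tilt 0.52
[(150, np.float64(655.1), np.float64(24.0), np.float64(62.0)), (156, np.float64(651.7), np.float64(24.4), np.float64(69.4)), (162, np.float64(648.4), np.float64(24.8), np.float64(75.9)), (168, np.float64(644.4), np.float64(25.3), np.float64(75.9)), (174, np.float64(640.5), np.float64(25.8), np.float64(76.8)), (180, np.float64(636.1), np.float64(26.4), np.float64(74.8)), (186, np.float64(631.9), np.float64(26.9), np.float64(74.8)), (192, np.float64(627.7), np.float64(27.4), np.float64(74.7)), (198, np.float64(623.7), np.float64(27.9), np.float64(75.3)), (204, np.float64(620.3), np.float64(28.3), np.float64(79.3)), (210, np.float64(616.3), np.float64(28.8), np.float64(80.1)), (216, np.float64(611.5), np.float64(29.4), np.float64(77.8)), (222, np.float64(611.2), np.float64(29.4), np.float64(92.9)), (228, np.float64(609.8), np.float64(29.6), np.float64(102.1)), (234, np.float64(605.6), np.float64(30.1), np.float64(101.5)), (240, np.float64(601.5), np.float64(30.7), np.float64(101.3)), (246, np.float64(597.2), np.float64(31.2), np.float64(100.8)), (252, np.float64(593.3), np.float64(31.7), np.float64(101.3)), (258, np.float64(588.6), np.float64(32.2), np.float64(100.0)), (264, np.float64(584.9), np.float64(32.7), np.float64(101.3)), (270, np.float64(571.8), np.float64(34.3), np.float64(78.9)), (276, np.float64(565.6), np.float64(35.1), np.float64(75.4))]
cumulative rows [-0.101 -0.479 -0.837]
cumulative rows [-0.101  0.656 -0.706]
cumulative rows [-0.101  0.87   0.416]
```

View pics/w9c.png

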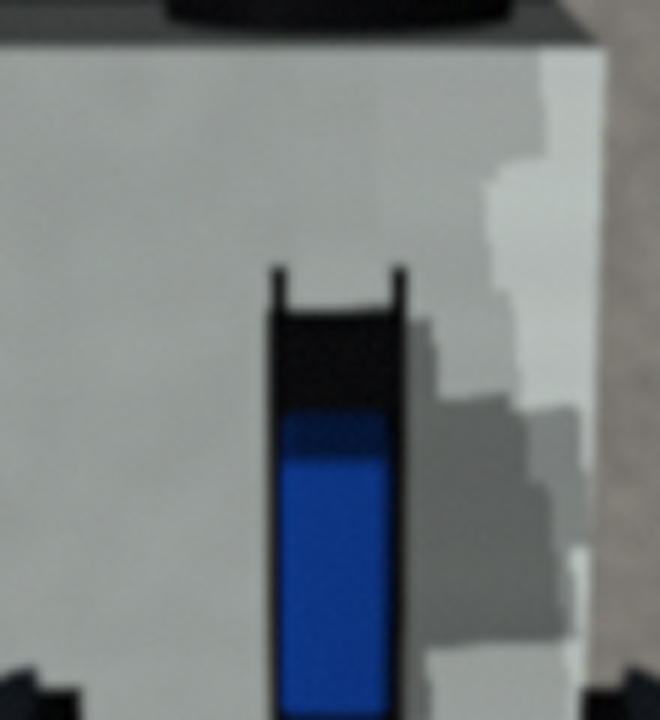

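Emit:
send_rows:
  commands:
    - [[-0.1, -0.16, -0.28, -0.03, 0, 0], [-0.1, -0.32, -0.56, -0.06, 0, 0], [-0.1, -0.48, -0.84, -0.09, 0, 0], [-0.1, -0.48, -0.84, -0.12, 0, 0], [-0.1, -0.48, -0.84, -0.148, 0, 0], [-0.1, -0.48, -0.84, -0.176, 0, 0], [-0.1, -0.48, -0.84, -0.202, 0, 0], [-0.1, -0.48, -0.84, -0.202, 0, 0]]
  jaw: -0.3

```text
time_s: 10.15
ee_pos: [560.2, 119.3, 189.8]
ee_rot: [-142.5, 89.8, -167.0]
force: [0.3, -0.4, 1.0]
gripper_width: 59.3
```

Emit:
send_rows:
  commands:
    - [[-0.1, 0.22, -0.23, -0.03, 0, 0], [-0.1, 0.44, -0.46, -0.06, 0, 0], [-0.1, 0.66, -0.7, -0.09, 0, 0], [-0.1, 0.66, -0.7, -0.12, 0, 0], [-0.1, 0.66, -0.7, -0.148, 0, 0], [-0.1, 0.66, -0.7, -0.176, 0, 0], [-0.1, 0.66, -0.7, -0.202, 0, 0], [-0.1, 0.66, -0.7, -0.202, 0, 0]]

```text
time_s: 11.15
ee_pos: [524.2, 208.3, 200.6]
ee_rot: [155.6, 89.9, -156.3]
force: [0.1, -0.2, 0.5]
gripper_width: 59.1
```

```bash
python3 - <<'E'
from h import *
rebase();plan([470,287,215],121)
E
```

```text
t 11.15 pos [524.16 208.29 200.58] cmd [600.95  30.22 185.61] yaw 48.12 -97.09 F [ 0.06 -0.24  0.5 ] w 59.1 q [ 20.5  17.9  92.3  -0.   69.9 -27.6] tilt 0.09
row [-1.439e-01  9.288e-01  2.242e-01 -2.025e-01 -1.000e-04 -2.000e-04]
```

```bash
python3 - <<'E'
from h import *
plan([489,297,200],121)
E
```

```text
row [ 5.700e-03  8.540e-01  4.257e-01 -2.025e-01 -1.000e-04 -2.000e-04]
```

Emit:
send_rows:
  commands:
    - [[0, 0.28, 0.14, -0.03, 0, 0], [0, 0.56, 0.28, -0.06, 0, 0], [0, 0.86, 0.42, -0.09, 0, 0], [0, 0.86, 0.42, -0.12, 0, 0], [0, 0.86, 0.42, -0.148, 0, 0], [0, 0.86, 0.42, -0.176, 0, 0], [0, 0.86, 0.42, -0.202, 0, 0], [0, 0.86, 0.42, -0.202, 0, 0]]

```text
time_s: 12.15
ee_pos: [488.0, 296.9, 201.0]
ee_rot: [91.9, 90.0, -147.4]
force: [0.5, 0.1, 0.6]
gripper_width: 59.7
```

```bash
python3 - <<'E'
from h import *
meas();t=grab('wrist','wa');rebase()
P=cloud(t)
for n,z0,z1 in(('bar',49,62),('flange',25,33)):
    m=(P[...,2]>z0)&(P[...,2]<z1)&(np.hypot(P[...,0]-489,P[...,1]-297)<35)
    print(n,m.sum(),cv2.minAreaRect(P[m][:,:2].astype(np.float32)),cv2.minEnclosingCircle(P[m][:,:2].astype(np.float32)),np.median(P[m][:,2]))
E
```

```text
t 12.15 pos [488.02 296.87 200.96] cmd [524.16 208.29 200.58] yaw 120.76 48.12 F [0.5  0.15 0.61] w 59.7 q [ 30.2  18.5  91.3  -0.   70.2 -90.6] tilt 0.05
t 12.2 pos [488.04 296.89 201.07] cmd [524.16 208.29 200.58] yaw 120.76 48.12 F [ 0.62 -0.34  0.4 ] w 59.0 q [ 30.2  18.5  91.3   0.   70.2 -90.6] tilt 0.04
bar 654 ((488.613525390625, 296.40679931640625), (35.62788772583008, 11.918671607971191), 32.84226608276367) ((488.2031555175781, 296.86578369140625), 18.169816970825195) 54.906184027708534
flange 2358 ((488.7630615234375, 296.665283203125), (53.796783447265625, 53.43840408325195), 50.24990463256836) ((488.840576171875, 297.0272216796875), 27.308101654052734) 29.116366389981216
```

View pics/wa.png

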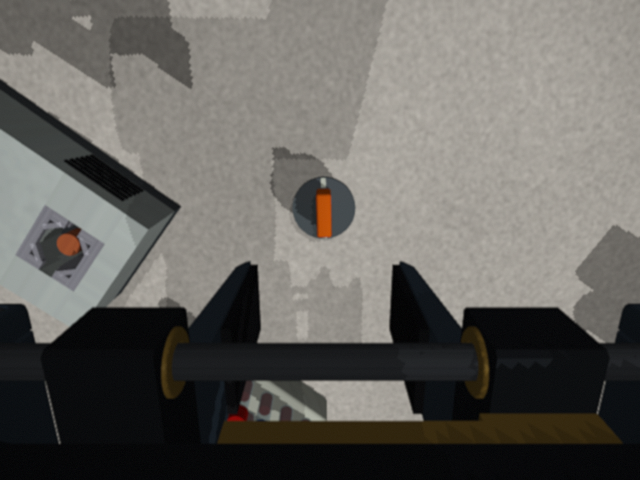

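```bash
python3 - <<'E'
from h import *
crop('wa','wac',280,165,370,245,8)
P=np.load('top0P.npy');S=np.load('scene0P.npy')
for Q in(P,S):
    m=(Q[...,2]>30)&(Q[...,2]<40)&(Q[...,0]>540)&(Q[...,0]<720)&(Q[...,1]>210)&(Q[...,1]<420);print(m.sum(),cv2.minAreaRect(Q[m][:,:2].astype(np.float32)))
    m=(Q[...,2]>80)&(Q[...,2]<95)&(Q[...,0]>500)&(Q[...,0]<720)&(Q[...,1]>210)&(Q[...,1]<420);print(m.sum(),cv2.minAreaRect(Q[m][:,:2].astype(np.float32)))
E
```

```text
1035 ((688.6493530273438, 342.0455017089844), (131.517578125, 60.92428207397461), 81.03012084960938)
776 ((688.9746704101562, 342.7945861816406), (113.13886260986328, 46.477542877197266), 81.26420593261719)
1557 ((691.8133544921875, 341.91131591796875), (130.46575927734375, 60.851524353027344), 81.0323257446289)
1313 ((691.5401611328125, 341.68365478515625), (113.0380859375, 48.19352722167969), 82.42839813232422)
```

View pics/wac.png

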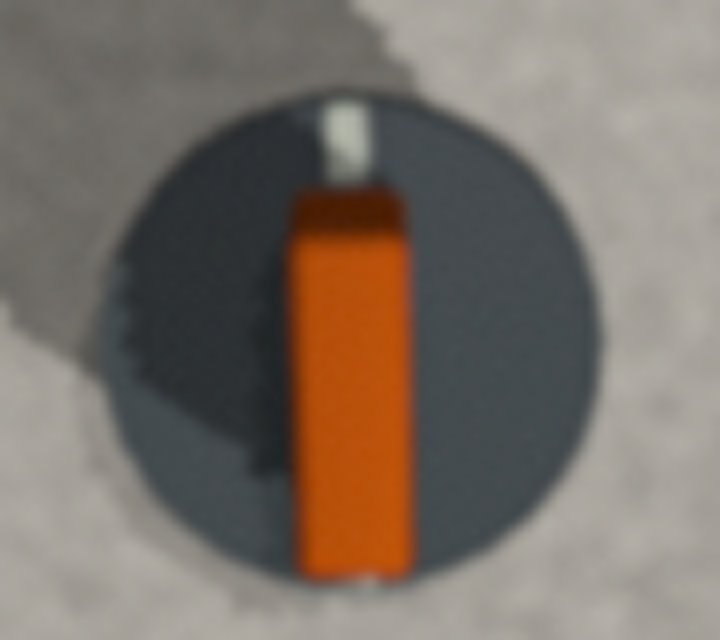

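Emit:
send_rows:
  commands:
    - [[0.5, 0, 0, 0, 0, 0], [0.95, 0, 0, 0, 0, 0], [0.95, 0, 0, 0, 0, 0], [0.95, 0, 0, 0, 0, 0]]

```text
time_s: 12.7
ee_pos: [489.3, 297.6, 107.9]
ee_rot: [-92.4, 89.9, 28.6]
force: [0.8, 0.7, 0.4]
gripper_width: 59.4
```

```bash
python3 - <<'E'
from h import *
t=grab('wrist','wb');rebase()
P=cloud(t)
for n,z0,z1 in(('bar',49,62),('flange',25,33)):
    m=(P[...,2]>z0)&(P[...,2]<z1)&(np.hypot(P[...,0]-489,P[...,1]-297)<35)
    print(n,m.sum(),cv2.minAreaRect(P[m][:,:2].astype(np.float32)),cv2.minEnclosingCircle(P[m][:,:2].astype(np.float32)),np.median(P[m][:,2]))
plan([488.6,296.7,33.5],121.5)
E
```

```text
t 12.75 pos [489.61 297.77 108.48] cmd [488.04 296.89 201.07] yaw 120.99 120.76 F [1.34 0.94 1.25] w 59.2 q [ 30.2  22.9  98.9  -0.   58.  -90.8] tilt 0.22
bar 1229 ((488.60028076171875, 296.4778137207031), (35.73271942138672, 12.015789985656738), 32.120216369628906) ((488.2773742675781, 297.05023193359375), 18.298473358154297) 54.88630885914712
flange 4106 ((488.6383056640625, 296.3810729980469), (52.89216995239258, 53.62175369262695), 31.60670280456543) ((489.0494384765625, 296.6827697753906), 27.208702087402344) 29.13148845755579
row [ 7.498e-01  1.700e-02 -3.800e-03 -1.400e-03 -0.000e+00  6.000e-04]
```

View pics/wb.png

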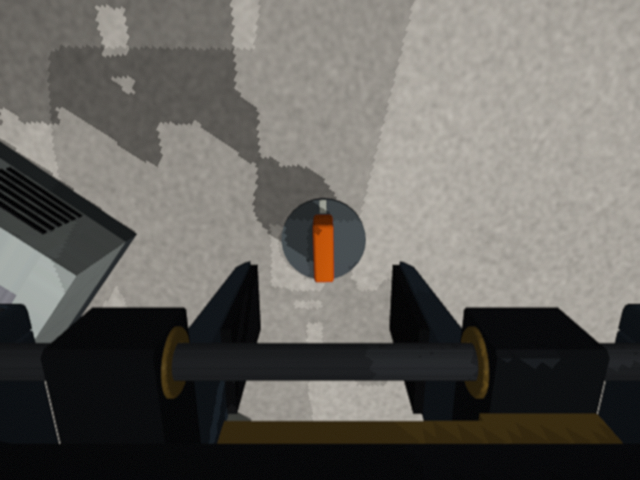

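Emit:
send_rows:
  commands:
    - [[0.35, 0.01, -0.004, -0.003, 0, 0], [0.6, 0.017, -0.004, -0.003, 0, 0], [0.745, 0.017, -0.004, -0.003, 0, 0], [0.745, 0.017, -0.004, -0.003, 0, 0], [0.745, 0.017, -0.004, -0.003, 0, 0]]
  jaw: 0.2

```text
time_s: 13.38
ee_pos: [488.0, 296.4, 33.3]
ee_rot: [-94.1, 89.8, 28.1]
force: [-0.5, -0.1, -0.4]
gripper_width: 36.9
```

```bash
python3 - <<'E'
from h import *
rebase()
E
```

```text
t 13.38 pos [488.02 296.36  33.31] cmd [489.61 297.77 108.48] yaw 122.14 120.99 F [-0.48 -0.08 -0.37] w 36.9 q [ 30.1  27.7 103.9  -0.   48.3 -92. ] tilt 0.16
```

Emit:
send_rows:
  commands:
    - [[0, 0, 0, 0, 0, 0], [0, 0, 0, 0, 0, 0], [0, 0, 0, 0, 0, 0], [0, 0, 0, 0, 0, 0]]
  jaw: 1
  force: 45

```text
time_s: 13.88
ee_pos: [487.1, 295.8, 32.2]
ee_rot: [-104.3, 90.0, 17.8]
force: [0.1, -0.1, 3.2]
gripper_width: 11.4
```

Emit:
send_rows:
  commands:
    - [[-0.3, 0, 0, 0, 0, 0], [-0.6, 0, 0, 0, 0, 0], [-0.98, 0, 0, 0, 0, 0], [-0.98, 0, 0, 0, 0, 0]]

```text
time_s: 14.38
ee_pos: [488.7, 296.7, 132.7]
ee_rot: [-93.0, 89.6, 29.2]
force: [0.4, 0.5, -1.1]
gripper_width: 11.9
```

```bash
python3 - <<'E'
from h import *
meas();t=grab('wrist','wc');rebase()
P=cloud(t);p,R=cmd()
L=(P-p)@R  # tool coords
m=(L[...,0]>-8)&(L[...,0]<12)&(abs(L[...,2])<32)&(abs(L[...,1])<40)
v,u=np.where(m);print(u.min(),u.max(),v.min(),v.max());print(L[m][:,1].max(),np.percentile(L[m],[1,50,99],axis=0).round(1))
p_,R_=p,R;plan([545,143,190],82.94)
# standoff
E
```

```text
t 14.38 pos [488.66 296.71 132.74] cmd [488.02 296.36  33.31] yaw 122.15 122.14 F [ 0.4   0.51 -1.05] w 11.9 q [ 30.1  21.4  97.4  -0.   60.9 -92. ] tilt 0.37
t 14.43 pos [487.36 296.01 130.79] cmd [488.02 296.36  33.31] yaw 122.15 122.14 F [-0.24 -1.42 -0.41] w 11.6 q [ 30.1  21.5  97.5  -0.   60.8 -92. ] tilt 0.13
267 382 239 306
23.571513223457117 [[ -7.5  -6.9 -25.9]
 [  1.1  14.3   0. ]
 [  5.9  23.1  26.3]]
row [-5.9260e-01  3.2490e-01 -1.6022e+00  1.0890e-01  1.0000e-04  4.0000e-04]
```

View pics/wc.png

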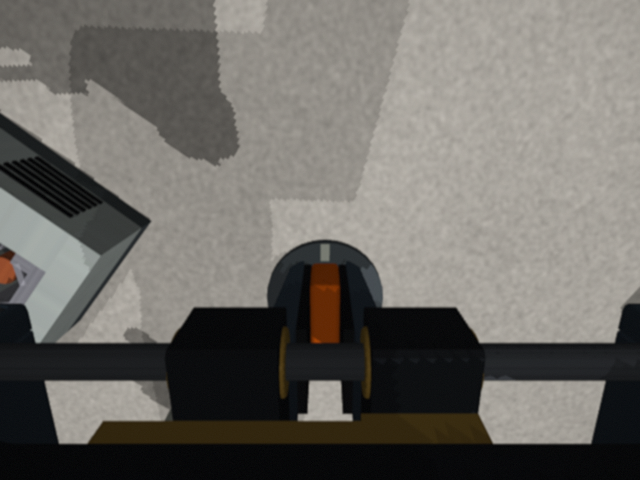

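```bash
python3 - <<'E'
from h import *
crop('wc','wcc',255,230,395,315,5.7)
t=load('wc');c=t[2];P=cloud(t);p,R=cmd()
L=(P-p)@R
print('col325',[(v,*L[v,325].round(1)) for v in range(236,300,4)])
print('row295',[(u,*L[295,u].round(1)) for u in list(range(264,290,3))+list(range(362,388,3))])
def tp(u,v,x):
    o,d=ray(c,u,v);o=R.T@(o-p);d=R.T@d;return (o+d*(x-o[0])/d[0]).round(2)
np.save('cmdwc.npy',np.r_[p,R.ravel()])
E
```

```text
col325 [(236, np.float64(131.9), np.float64(-16.0), np.float64(0.6)), (240, np.float64(4.0), np.float64(23.2), np.float64(0.4)), (244, np.float64(0.0), np.float64(22.6), np.float64(0.4)), (248, np.float64(1.6), np.float64(20.2), np.float64(0.4)), (252, np.float64(1.1), np.float64(18.5), np.float64(0.4)), (256, np.float64(-0.5), np.float64(17.2), np.float64(0.4)), (260, np.float64(-0.2), np.float64(15.2), np.float64(0.4)), (264, np.float64(-2.8), np.float64(14.3), np.float64(0.4)), (268, np.float64(-5.8), np.float64(13.6), np.float64(0.4)), (272, np.float64(-11.9), np.float64(14.3), np.float64(0.4)), (276, np.float64(-15.6), np.float64(14.1), np.float64(0.4)), (280, np.float64(-20.0), np.float64(14.2), np.float64(0.4)), (284, np.float64(-24.2), np.float64(14.4), np.float64(0.4)), (288, np.float64(-23.7), np.float64(12.4), np.float64(0.4)), (292, np.float64(-24.7), np.float64(11.2), np.float64(0.4)), (296, np.float64(-25.7), np.float64(9.9), np.float64(0.4))]
row295 [(264, np.float64(130.0), np.float64(-65.2), np.float64(-48.5)), (267, np.float64(0.8), np.float64(-2.5), np.float64(-26.
[... 293 characters left out ...]
 np.float64(-15.2)), (285, np.float64(-36.8), np.float64(15.7), np.float64(-14.1)), (288, np.float64(-35.6), np.float64(15.2), np.float64(-13.1)), (362, np.float64(-36.5), np.float64(15.6), np.float64(13.8)), (365, np.float64(-37.3), np.float64(16.0), np.float64(14.8)), (368, np.float64(-35.6), np.float64(15.2), np.float64(16.1)), (371, np.float64(-36.2), np.float64(15.5), np.float64(17.1)), (374, np.float64(1.5), np.float64(-2.8), np.float64(23.2)), (377, np.float64(1.1), np.float64(-2.6), np.float64(24.5)), (380, np.float64(0.8), np.float64(-2.5), np.float64(25.9)), (383, np.float64(131.9), np.float64(-66.2), np.float64(47.7)), (386, np.float64(131.7), np.float64(-66.1), np.float64(50.1))]
```

View pics/wcc.png

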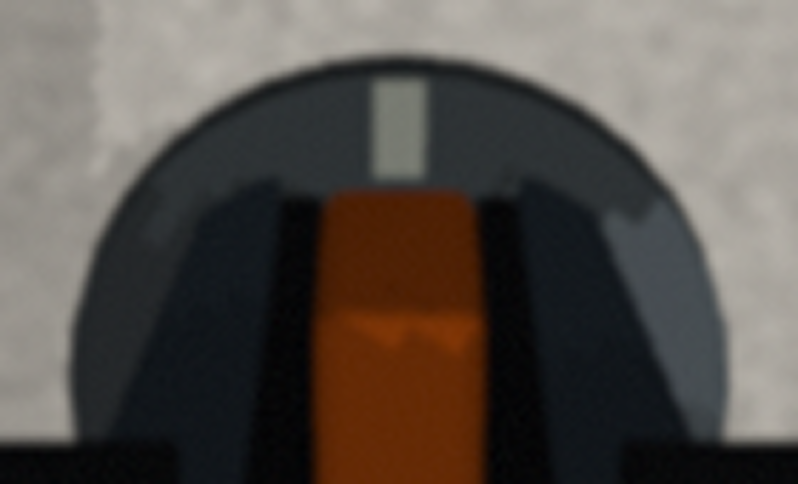

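```bash
python3 - <<'E'
from h import *
p,R=cmd();T=np.array([654,129.4,150]);d=(T-p)/3
print((R.T@d/100).round(3));R2=R@Rn.from_rotvec([0.109*2*np.pi,0,0]).as_matrix();print((R2.T@d/100).round(3))
E
```

```text
[-0.064 -0.175 -0.766]
[-0.064 -0.62  -0.482]
```

Emit:
send_rows:
  commands:
    - [[-0.2, 0, 0, 0.027, 0, 0], [-0.2, -0.087, -0.38, 0.055, 0, 0], [-0.2, -0.175, -0.766, 0.082, 0, 0], [-0.2, -0.175, -0.766, 0.109, 0, 0], [-0.2, -0.175, -0.766, 0.109, 0, 0]]

```text
time_s: 15.05
ee_pos: [541.8, 239.4, 148.0]
ee_rot: [119.4, 89.8, -157.6]
force: [-0.8, 0.4, -1.1]
gripper_width: 11.6
```

Emit:
send_rows:
  commands:
    - [[0, -0.31, -0.24, 0, 0, 0], [0, -0.62, -0.48, 0, 0, 0], [0, -0.62, -0.48, 0, 0, 0]]

```text
time_s: 15.42
ee_pos: [598.9, 183.5, 148.6]
ee_rot: [136.7, 89.9, -140.3]
force: [-0.5, -0.6, -0.3]
gripper_width: 11.7
```

Emit:
send_rows:
  commands:
    - [[0, -0.31, -0.24, 0, 0, 0], [0, -0.62, -0.48, 0, 0, 0], [0, -0.62, -0.48, 0, 0, 0], [0, -0.62, -0.48, 0, 0, 0]]

```text
time_s: 15.92
ee_pos: [652.5, 130.6, 149.2]
ee_rot: [90.6, 89.9, 173.6]
force: [0.5, 0.0, -0.3]
gripper_width: 11.7
```

```bash
python3 - <<'E'
from h import *
meas();t=grab('wrist','wd');rebase()
P=cloud(t);m=(P[...,2]>71)&(P[...,2]<79)&(P[...,0]<700)&(P[...,0]>500)&(P[...,1]<300);r=cv2.minAreaRect(P[m][:,:2].astype(np.float32));print(m.sum(),r)
E
```

```text
t 15.93 pos [652.45 130.61 149.15] cmd [487.36 296.01 130.79] yaw 83.01 122.15 F [ 0.52  0.04 -0.27] w 11.7 q [ 10.3  28.9  82.2   0.   69.  -72.7] tilt 0.13
t 15.97 pos [652.43 130.81 149.42] cmd [487.36 296.01 130.79] yaw 83.03 122.15 F [-0.59  0.26 -0.72] w 11.6 q [ 10.3  28.9  82.2   0.   69.  -72.7] tilt 0.11
48640 ((615.1248168945312, 152.1729736328125), (312.87103271484375, 119.3891372680664), 79.70922088623047)
```

View pics/wd.png

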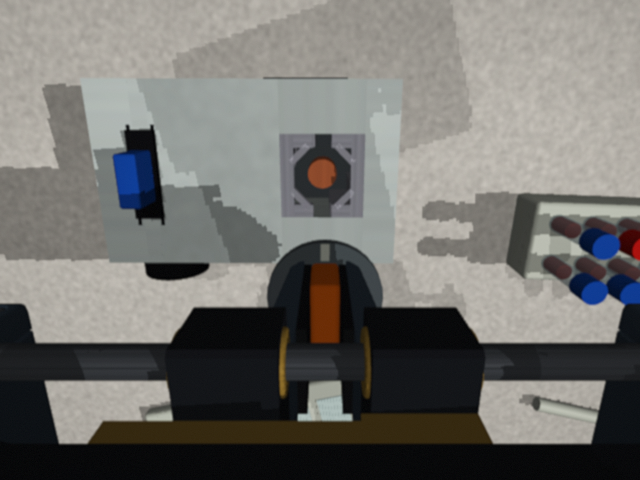

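```bash
python3 - <<'E'
from h import *
crop('wd','wdc',270,125,375,225,7)
P=cloud(load('wd'));m=(P[...,2]>71)&(P[...,2]<79)
v,u=np.mgrid[:480,:640];m&=(u<410)&(v<275)&(P[...,1]<195)
m=cv2.morphologyEx(m.astype(np.uint8),cv2.MORPH_OPEN,np.ones((5,5)))>0
print(m.sum(),cv2.minAreaRect(P[m][:,:2].astype(np.float32)))
E
```

```text
47771 ((604.2781982421875, 89.8780746459961), (180.9866180419922, 110.37920379638672), 82.99295043945312)
```

View pics/wdc.png

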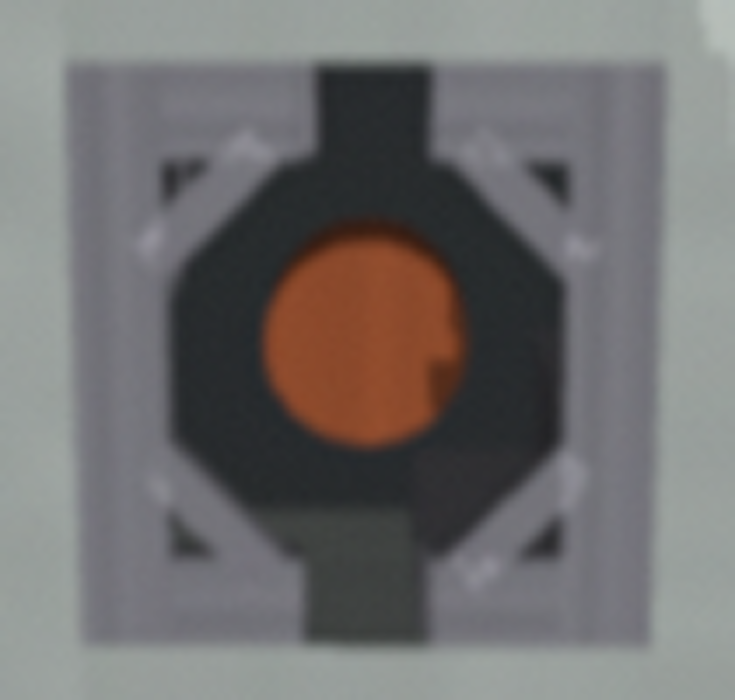

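```bash
cat >> h.py <<'E'
def lampin(tag):
    # lamp centre from depth cloud in tool axes anchored to the camera (cam pose in tool fixed)
    t=load(tag);c=t[2];T=np.array(c['camera_from_world']);Pc=cloud(t)
    Rt=T[:3,:3].T@Rn.from_matrix(np.array([[0,.294,-.956],[0,.956,.294],[1,0,0]]).T).as_matrix()
    o=-T[:3,:3].T@T[:3,3];p=o-Rt@np.array([-171.04,83.97,-.4])
    L=(Pc-p)@Rt;
    bar=(abs(L[...,2])<4)&(L[...,0]>-22)&(L[...,0]<-8)&(abs(L[...,1])<30)
    yb=np.median(L[bar][:,1])
    m=(L[...,0]>-3)&(L[...,0]<5)&(L[...,1]>-8)&(L[...,1]<32)&(abs(L[...,2])<35)
    A=L[m];
    v,u=np.where(m);rim=[]
    for uu in range(u.min()+3,u.max()-2,2):
        vv=v[u==uu].min();rim.append(L[vv,uu])
    rim=np.array(rim);from scipy.optimize import least_squares
    f=least_squares(lambda q:np.hypot(rim[:,1]-q[0],rim[:,2]-q[1])-27,[-4,0],loss='soft_l1',f_scale=.5)
    ft=(L[...,0]>-5)&(L[...,0]<6)&(L[...,1]>15)&(L[...,1]<21)&(abs(L[...,2])<15)
    xf=np.median(L[ft][:,0])
    return p,Rt,yb,f.x,np.abs(f.fun).mean(),xf
E
python3 - <<'E'
from h import *
for tag in('wc','wd'):
    p,R,yb,q,e,xf=lampin(tag);print(tag,'TCPcam',p.round(2),'bar centre y',(yb-18).round(2),'rim centre',q.round(2),e.round(2),'flange x',xf.round(2))
c=load('wd')[2];k=cp(c,[(65,63),(664,63),(652,645),(84,645),(374,63),(366,645)],270,125,7,75);print('socket',k[:4].mean(0),k[4:].mean(0),k.round(1))
C=p+R@np.array([xf,q[0],q[1]]);print('lamp',C)
E
```

```text
wc TCPcam [489.19 297.96 132.59] bar centre y -1.23 rim centre [-1.18 -0.53] 0.13 flange x 2.56
wd TCPcam [653.3  131.57 148.96] bar centre y -1.26 rim centre [-1.19 -0.49] 0.11 flange x 2.64
socket [609.81437462 134.84219762  75.        ] [609.85153818 135.14567603  75.        ] [[582.1 113.2  75. ]
 [588.1 162.4  75. ]
 [637.5 156.6  75. ]
 [631.5 107.2  75. ]
 [585.2 138.5  75. ]
 [634.5 131.7  75. ]]
lamp [654.40488891 130.94334914 146.31516963]
```

Emit:
send_rows:
  commands:
    - [[0, 0.22, -0.007, 0, 0, 0], [0, 0.447, -0.014, 0, 0, 0], [0.15, 0.447, -0.014, 0, 0, 0], [0.3, 0.447, -0.014, 0, 0, 0], [0.3, 0.447, -0.014, 0, 0, 0], [0.3, 0.447, -0.014, 0, 0, 0]]

```text
time_s: 16.73
ee_pos: [609.7, 133.8, 119.6]
ee_rot: [138.2, 90.0, -138.9]
force: [0.8, -0.4, -0.7]
gripper_width: 12.0
```

```bash
python3 - <<'E'
from h import *
meas();t=grab('wrist','we');rebase();grab('scene','se');crop('se','sec',300,190,440,310,5.5)
p,R,yb,q,e,xf=lampin('we');print('TCPcam',p.round(2),'bar',(yb-18).round(2),'rim',q.round(2),e.round(2),'xf',xf.round(2))
C=p+R@np.array([xf,q[0],q[1]]);print('lamp',C.round(2))
P=cloud(t);m=(P[...,2]>71)&(P[...,2]<79)
v,u=np.mgrid[:480,:640];m&=(v<300)&(P[...,1]<190)
m=cv2.morphologyEx(m.astype(np.uint8),cv2.MORPH_OPEN,np.ones((5,5)))>0
print(m.sum(),cv2.minAreaRect(P[m][:,:2].astype(np.float32)))
E
```

```text
t 16.73 pos [609.74 133.8  119.56] cmd [652.43 130.81 149.42] yaw 82.91 83.03 F [ 0.82 -0.42 -0.74] w 12.0 q [ 11.3  26.6  90.7  -0.   62.6 -71.6] tilt 0.01
t 16.77 pos [609.87 133.74 119.94] cmd [652.43 130.81 149.42] yaw 82.9 83.03 F [-0.12  0.23  0.59] w 12.0 q [ 11.3  26.6  90.7  -0.   62.6 -71.6] tilt 0.03
TCPcam [610.6  134.73 119.38] bar -1.24 rim [-1.21 -0.45] 0.11 xf 2.59
lamp [611.74 134.14 116.78]
35882 ((588.6805419921875, 91.84534454345703), (180.71136474609375, 79.36087036132812), 82.89820861816406)
```

View pics/we.png

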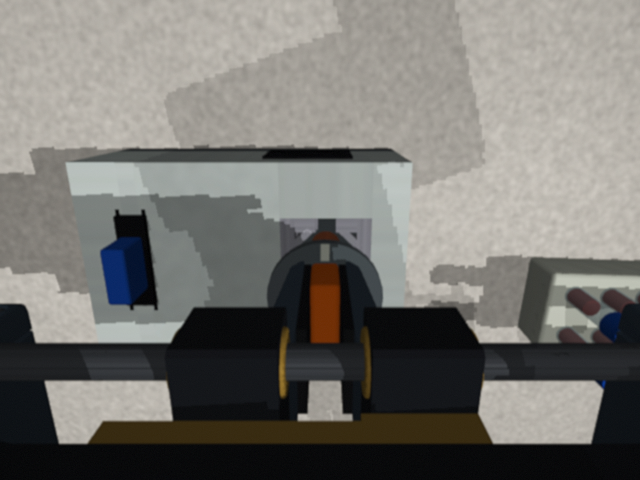

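View pics/sec.png

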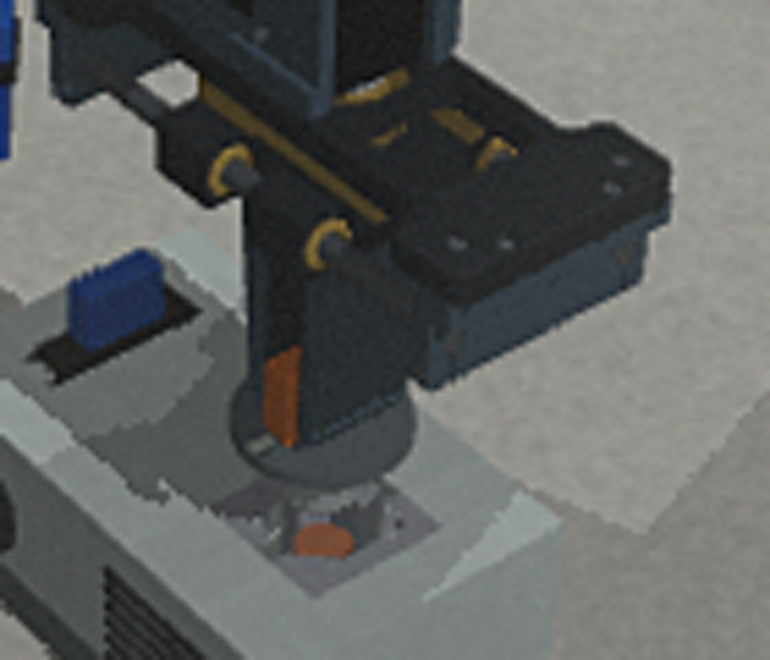

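Emit:
send_rows:
  commands:
    - [[0, 0.02, 0.004, 0, 0, 0], [0, 0.02, 0.004, 0, 0, 0], [0.05, 0.02, 0.004, 0, 0, 0], [0.1, 0.02, 0.004, 0, 0, 0], [0.15, 0.02, 0.004, 0, 0, 0], [0.2, 0.02, 0.004, 0, 0, 0], [0.2, 0.02, 0.004, 0, 0, 0]]

```text
time_s: 17.7
ee_pos: [606.9, 134.3, 99.2]
ee_rot: [113.7, 89.9, -163.4]
force: [-0.8, 0.1, -0.1]
gripper_width: 11.8
```

```bash
python3 - <<'E'
from h import *
meas();t=grab('wrist','wf');rebase();grab('scene','sf');crop('sf','sfc',300,190,440,310,5.5)
p,R,yb,q,e,xf=lampin('wf');print('TCPcam',p.round(2),'bar',(yb-18).round(2),'rim',q.round(2),e.round(2),'xf',xf.round(2))
C=p+R@np.array([xf,q[0],q[1]]);print('lamp',C.round(2))
E
```

```text
t 17.7 pos [606.9  134.31  99.25] cmd [609.87 133.74 119.94] yaw 82.91 82.9 F [-0.76  0.15 -0.14] w 11.8 q [ 11.4  27.5  92.5  -0.   60.1 -71.5] tilt 0.07
t 17.75 pos [607.18 134.4   99.68] cmd [609.87 133.74 119.94] yaw 82.91 82.9 F [-0.65  0.05 -1.14] w 11.8 q [ 11.4  27.5  92.5  -0.   60.1 -71.5] tilt 0.02
TCPcam [607.79 135.28  99.08] bar -1.3 rim [-1.17 -0.55] 0.14 xf 2.62
lamp [608.87 134.59  96.46]
```

View pics/sfc.png

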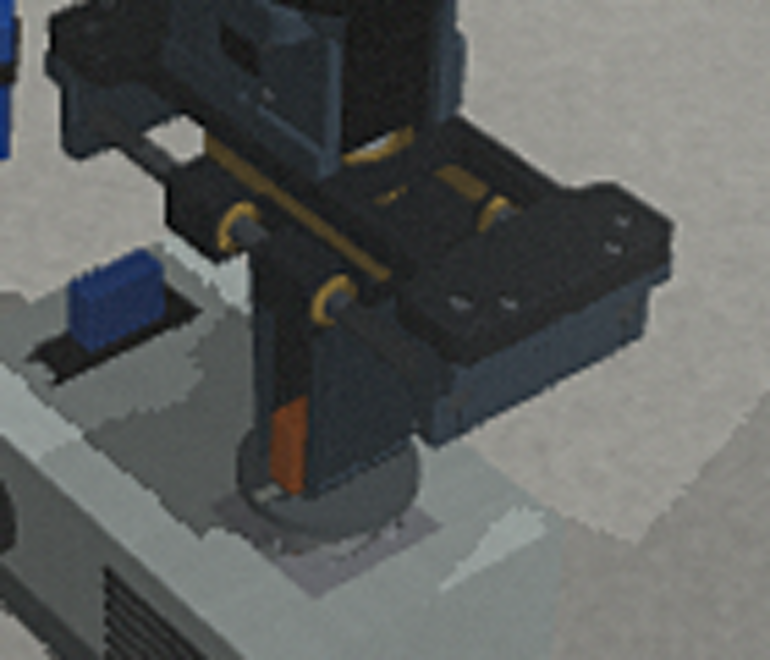

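Emit:
send_rows:
  commands:
    - [[0, -0.009, 0.003, 0, 0, 0], [0.03, -0.009, 0.003, 0, 0, 0], [0.06, -0.009, 0.003, 0, 0, 0], [0.09, -0.009, 0.003, 0, 0, 0], [0.09, -0.009, 0.003, 0, 0, 0]]

```text
time_s: 18.42
ee_pos: [608.5, 134.6, 91.3]
ee_rot: [-79.6, 90.0, 3.3]
force: [-0.2, -0.0, 4.4]
gripper_width: 11.9
```

```bash
python3 - <<'E'
from h import *
meas();t=grab('wrist','wg');rebase()
p,R,yb,q,e,xf=lampin('wg');print('TCPcam',p.round(2),'bar',(yb-18).round(2),'rim',q.round(2),e.round(2),'xf',xf.round(2))
C=p+R@np.array([xf,q[0],q[1]]);print('lamp',C.round(2))
E
```

```text
t 18.43 pos [608.48 134.64  91.27] cmd [607.18 134.4   99.68] yaw 82.91 82.91 F [-0.16 -0.05  4.4 ] w 11.9 q [ 11.4  28.   92.9  -0.   59.  -71.5] tilt 0.05
t 18.48 pos [608.46 134.63  91.32] cmd [607.18 134.4   99.68] yaw 82.91 82.91 F [-0.57 -0.3   3.75] w 11.5 q [ 11.4  28.   92.9  -0.   59.1 -71.5] tilt 0.04
TCPcam [609.34 135.59  91.07] bar -1.24 rim [-1.24 -0.55] 0.12 xf 2.57
lamp [610.5 134.9  88.5]
```

Emit:
send_rows:
  commands:
    - [[0.03, 0.005, 0, 0, 0, 0], [0.06, 0.005, 0, 0, 0, 0], [0.075, 0.005, 0, 0, 0, 0], [0.075, 0.005, 0, 0, 0, 0]]

```text
time_s: 18.98
ee_pos: [608.4, 134.7, 84.0]
ee_rot: [-81.8, 89.9, 1.1]
force: [-0.1, -1.2, 6.6]
gripper_width: 11.5
```

```bash
python3 - <<'E'
from h import *
meas();t=grab('wrist','wh');rebase()
p,R,yb,q,e,xf=lampin('wh');print('TCPcam',p.round(2),'bar',(yb-18).round(2),'rim',q.round(2),e.round(2),'xf',xf.round(2))
C=p+R@np.array([xf,q[0],q[1]]);print('lamp',C.round(2))
E
```

```text
t 18.98 pos [608.43 134.66  84.05] cmd [608.46 134.63  91.32] yaw 82.92 82.91 F [-0.13 -1.23  6.65] w 11.5 q [ 11.4  28.4  93.4  -0.   58.1 -71.5] tilt 0.11
t 19.02 pos [608.43 134.65  84.1 ] cmd [608.46 134.63  91.32] yaw 82.91 82.91 F [-0.86 -0.29  6.47] w 11.8 q [ 11.4  28.4  93.4  -0.   58.1 -71.5] tilt 0.11
TCPcam [609.29 135.61  83.86] bar -1.27 rim [-1.19 -0.54] 0.13 xf 2.6
lamp [610.4  134.93  81.26]
```

Emit:
send_rows:
  commands:
    - [[0.003, 0.003, 0.002, 0.02, 0, 0], [0.003, 0.003, 0.004, 0.04, 0, 0], [0.003, 0.002, 0.006, 0.06, 0, 0], [0.003, 0.001, 0.008, 0.08, 0, 0], [0.003, 0, 0.009, 0.1, 0, 0], [0.003, 0, 0.01, 0.12, 0, 0], [0.003, 0, 0.01, 0.12, 0, 0]]

```text
time_s: 19.9
ee_pos: [608.8, 135.8, 84.0]
ee_rot: [-30.0, 89.9, 9.7]
force: [0.9, 0.0, 7.3]
gripper_width: 11.9
```

```bash
python3 - <<'E'
from h import *
s,_=meas();print(s['torque']);t=grab('wrist','wi');rebase()
p,R,yb,q,e,xf=lampin('wi');print('TCPcam',p.round(2),'bar',(yb-18).round(2),'rim',q.round(2),e.round(2),'xf',xf.round(2))
C=p+R@np.array([xf,q[0],q[1]]);print('lamp',C.round(2))
E
```

```text
t 19.9 pos [608.78 135.84  83.97] cmd [608.43 134.65  84.1 ] yaw 39.67 82.91 F [0.91 0.01 7.34] w 11.9 q [ 11.5  28.4  93.4  -0.   58.1 -28.1] tilt 0.15
[ 0.03012147 -0.17911325  0.03124967]
t 19.95 pos [608.77 135.83  83.98] cmd [608.43 134.65  84.1 ] yaw 39.7 82.91 F [0.59 0.37 6.74] w 11.8 q [ 11.5  28.4  93.4  -0.   58.1 -28.2] tilt 0.15
TCPcam [609.72 136.35  83.83] bar -1.25 rim [-1.19 -0.47] 0.11 xf 2.59
lamp [610.13 135.14  81.24]
```

View pics/wi.png

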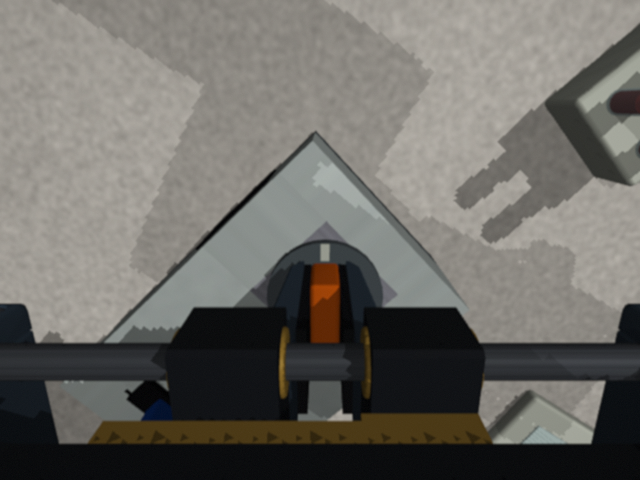

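Emit:
send_rows:
  commands:
    - [[0.003, 0, 0.002, 0.02, 0, 0], [0.003, 0, 0.004, 0.04, 0, 0], [0.003, -0.001, 0.006, 0.06, 0, 0], [0.003, -0.002, 0.008, 0.08, 0, 0], [0.003, -0.003, 0.009, 0.1, 0, 0], [0.003, -0.004, 0.01, 0.12, 0, 0], [0.003, -0.004, 0.01, 0.129, 0, 0], [0.003, -0.004, 0.01, 0.129, 0, 0]]

```text
time_s: 20.95
ee_pos: [609.8, 136.2, 83.7]
ee_rot: [16.1, 89.8, 9.3]
force: [-0.2, -0.5, 7.1]
gripper_width: 11.5
```

```bash
python3 - <<'E'
from h import *
s,_=meas();print(s['torque']);t=grab('wrist','wj');rebase()
p,R,yb,q,e,xf=lampin('wj');print('TCPcam',p.round(2),'bar',(yb-18).round(2),'rim',q.round(2),e.round(2),'xf',xf.round(2))
C=p+R@np.array([xf,q[0],q[1]]);print('lamp',C.round(2))
E
```

```text
t 20.95 pos [609.83 136.17  83.72] cmd [608.77 135.83  83.98] yaw -6.75 39.7 F [-0.23 -0.45  7.1 ] w 11.5 q [11.5 28.5 93.2 -0.  58.1 18.3] tilt 0.15
[-0.08838021 -0.1283485   0.01240582]
t 21.0 pos [609.88 136.17  83.76] cmd [608.77 135.83  83.98] yaw -6.73 39.7 F [ 0.87 -0.2   6.7 ] w 11.8 q [11.5 28.5 93.2 -0.  58.1 18.3] tilt 0.16
TCPcam [610.52 136.25  83.63] bar -1.27 rim [-1.23 -0.51] 0.1 xf 2.6
lamp [609.88 135.09  81.03]
```

Emit:
send_rows:
  commands:
    - [[0.006, 0, 0, 0, 0, 0], [0.012, 0, 0, 0, 0, 0], [0.018, 0, 0, 0, 0, 0], [0.02, 0, 0, 0, 0, 0], [0.02, 0, 0, 0, 0, 0]]

```text
time_s: 21.62
ee_pos: [609.9, 136.2, 83.2]
ee_rot: [16.4, 89.8, 9.7]
force: [-1.8, -1.0, 14.5]
gripper_width: 11.9
```

```bash
python3 - <<'E'
from h import *
s,_=meas();print(s['torque']);t=grab('wrist','wk');rebase()
p,R,yb,q,e,xf=lampin('wk');print('TCPcam',p.round(2),'bar',(yb-18).round(2),'rim',q.round(2),e.round(2),'xf',xf.round(2))
C=p+R@np.array([xf,q[0],q[1]]);print('lamp',C.round(2))
grab('scene','sk');crop('sk','skc',270,190,410,310,5.5)
E
```

```text
t 21.62 pos [609.88 136.19  83.2 ] cmd [609.88 136.17  83.76] yaw -6.73 -6.73 F [-1.77 -1.02 14.52] w 11.9 q [11.5 28.5 93.3 -0.  58.  18.3] tilt 0.2
[-0.17577093  0.38459764 -0.02070756]
t 21.68 pos [609.88 136.19  83.2 ] cmd [609.88 136.17  83.76] yaw -6.73 -6.73 F [-1.96 -0.29 14.32] w 11.9 q [11.5 28.5 93.3 -0.  58.  18.3] tilt 0.2
TCPcam [610.56 136.26  83.09] bar -1.27 rim [-1.26 -0.58] 0.14 xf 2.61
lamp [609.84 135.07  80.48]
```

View pics/skc.png

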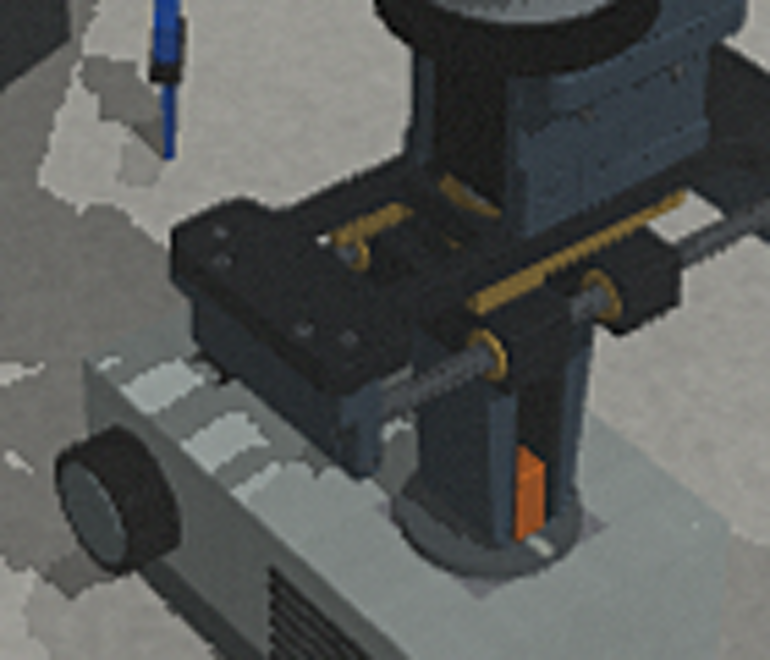

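```bash
python3 - <<'E'
from h import *
t=grab('top','tk');meas();crop('tk','tkc',80,150,540,350,1.7)
P=cloud(t);m=(P[...,2]>94)&(P[...,2]<106)&(abs(P[...,0]-595)<30)&(abs(P[...,1]-31)<20);print(m.sum(),cv2.minAreaRect(P[m][:,:2].astype(np.float32)) if m.sum()>4 else '',np.median(P[m][:,2]))
E
```

```text
t 21.77 pos [609.87 136.14  83.18] cmd [609.88 136.19  83.2 ] yaw -6.73 -6.73 F [-1.69 -0.38 14.65] w 11.7 q [11.5 28.5 93.3 -0.  58.  18.3] tilt 0.19
121 ((591.91162109375, 31.626708984375), (12.156891822814941, 29.293720245361328), 82.01948547363281) 100.12008132829452
```

View pics/tkc.png

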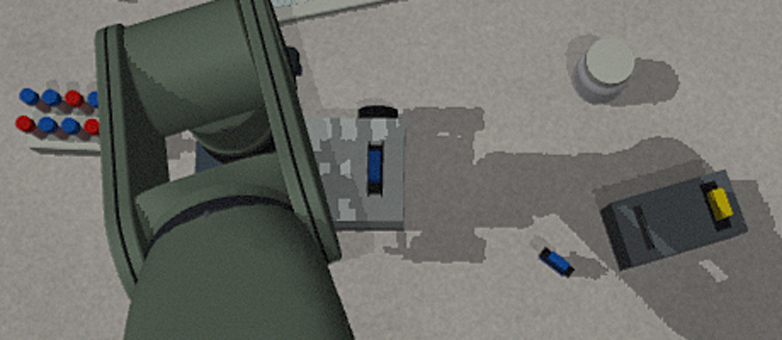

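The filter tab sits in the slot at crop pixel (375,170), with its top at about 100 mm. The amber filter (720,205), the jar (600,70) and the tube rack (60,115) are where they were. I'm handing in.

```bash
python3 - <<'E'
from h import *
print(env.job_done());meas()
E
```

```text
the job is handed in; nothing more can be done
None
the job is handed in; nothing more can be done
```

The job is handed in. The larger blue filter slide went from the rack into the lamp house slot. The lamp was then inserted, pressed down, turned a quarter turn clockwise and left gripped and pressed home. No verdict was reported, so what follows comes from my own last checks.

- **Filter:** the tab top measured about 100–101 mm above the bench, which means the shoulder is resting on the lamp house. The wrist camera and the force reading agreed on this. The top camera put the filter about 2 mm nearer the robot than where I had placed the slot with that same camera.
- **Lamp position:** its centre is within about 0.3 mm of the socket centre. The jaws turned from 82.9° to −6.7°, about 0.3–0.4° short of a full quarter turn for the lamp house's measured yaw. The tool leans 0.2°.
- **Lamp pressed home:** the flange underside measured about 0.5 mm above the lamp house top, within camera error. The downward force rose from 7 N to 14.5 N over half a millimetre of travel, so the flange is seated. I did not read the plunger directly; that depth implies about 12.5 mm of travel.
- **Bystanders:** the amber filter, jar and small blue look-alike appear unmoved in the last top view. The robot arm hid part of the tube rack in that view, but the arm stayed well clear of it throughout.
- **Time:** about 22 s of the 61 s allowed.

The measured arm position differed from the commanded one by 1–3 mm during the moves, so I corrected each step from the wrist camera.

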